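# Reload the sprung seed-tin dispenser and roll its cover shut

### The job

Load the two loose rectangular seed tins into the spring-floored dispenser, lying flat on top of the one already in it, pressing them down until both end catches snap out over the topmost one and hold the pile below them. Then roll the slatted cover forward until it is fully shut, let go, and leave the other things on the bench where they are.

Things in the scene. Friction and masses are not known exactly. Their poses are not given: they have to be found in the camera images.
- dispenser: fixed wooden seed-tin dispenser, rounded end cheeks, clear front, 222 x 172 x 171 mm high; origin: centre of its underside; z up, x from its front to its back (open cover stowed at +x), y along the tins. Centred in its top is a well for tins lying with their length along y. Its bottom is the sprung platform. Heights z below are above this underside
- mouth (a point): point in the middle of the well at z = 140 mm, level with the catches' undersides; axes as the dispenser. The well is 61 (x) by 125 mm (y); its walls flare out from z = 148 to 162. Guides stand only at its four corners: the long sides are open over 84 mm, so fingers holding a tin across its width can go down beside it, with free room 31 to 62 mm either side of the centre down to z = 100
- catch_left (a point): tip of the sprung catch at the middle of the well's +y end, z = 140 mm: 24 mm wide, reaches 7 mm in, flat underside, ramp rising from the tip to the wall at z = 154. A tin laid in rests on both ramps, underside about z = 149; pressed down it drives the catches back (some 5 to 10 N in all); with its top below 140 (press to about 134) they snap out over it and hold it
- catch_right (a point): the same catch's tip at the -y end
- platform (a joint): how far the sprung floor of the well has sunk, m: 0 at its upper stop, where one tin lies on it with its top 1.5 mm under the catches; about 0.0245 with two tins caught, 0.0505 with three; lower stop 0.062. Spring: 5.2 N at 0, plus 80 N/m, always more than the tins' weight
- cover (a joint): angle of the slatted tambour cover, rad: 0 fully shut over the well, 1.42 fully open (rolled to the back, +x). It turns about a line along the dispenser's y at x = 0, z = 60 mm; slats at radius 112 to 118 mm, 76 degrees of arc, 146 mm long. It stays where it is left; moving it takes about 3 N at the bar
- cover_bar (a point): middle of the cover's round steel pull bar, 10 mm thick, along the dispenser's y, on two arms 50 mm either side, 155 mm from the cover's axis (37 mm outside the slats). Seen in the dispenser's xz plane it stands at 124.2 degrees (from +x towards +z) minus the cover's angle: at the front when shut, at the back when open
- tin_a: flat rectangular lidded steel seed tin, 56 x 120 x 26 mm high, about 0.18 kg, plain all round; origin: centre of its underside; x across its 56 mm width, y along its 120 mm length, z up out of the lid (turned end for end it is the same). Loose on the bench, to be loaded
- tin_b: flat rectangular lidded steel seed tin, 56 x 120 x 26 mm high, about 0.18 kg, plain all round; origin: centre of its underside; x across its 56 mm width, y along its 120 mm length, z up out of the lid (turned end for end it is the same). Loose on the bench, to be loaded
- tin_in: flat rectangular lidded steel seed tin, 56 x 120 x 26 mm high, about 0.18 kg, plain all round; origin: centre of its underside; x across its 56 mm width, y along its 120 mm length, z up out of the lid (turned end for end it is the same). Already in the dispenser, lying on the platform under the catches; it stays there
- round_tin: bystander: round steel tin, 94 mm across, 30 mm high, origin centre of underside
- pot: bystander: white ceramic plant pot, 120 mm across, 110 mm high, origin centre of underside
- saucer: bystander: terracotta saucer, 120 mm across, 20 mm high, origin centre of underside
- rake: bystander: steel mini rake lying along its x, 175 mm long, 70 mm wide, 28 mm high, origin under its middle
- funnel: bystander: green silicone funnel standing mouth down, 90 mm across, 85 mm high, origin centre of underside
- scoop: bystander: small white plastic scoop along its x, 147 mm long, 50 mm wide, 28 mm high, origin under its bowl (handle to -x)
Not all that is in view belongs to the job. What is shaped like the tin_b but purple is not meant.

How it is judged:
By the outcome, as a careful person would: the job done as asked, in the order asked, and still so for the second after the job is handed in, with the robot touching nothing.
It also fails if it takes over 69 s, if anything falls off the work surface, if the arm or the gripper's body presses on something with over 40 N, if the wrist force passes 120 N, or if a joint passes its speed limit or range.

### The arm

A 7-joint arm with a two-finger parallel gripper is mounted at the origin on the work surface. World frame = base frame: x ahead of the robot, y to its left, z up, the work surface at z = 0. Lengths are in m, angles in rad, forces in N, time in s.
With the tool pointing down it reaches from about 0.35 to 0.9 m from the base axis. Payload 8.1 kg.
Tool frame: the origin (TCP) lies on the centre line of the jaws, within the pads' length; the fingertips stand manip.tip_reach ahead of it and the grasp point (between the pads) lies 6 mm ahead of it (manip.tip_reach is the distance from the TCP to the fingertips, in m); x points along the fingers, y is the direction in which the jaws open and shut, and the axes are right-handed (so a half turn about x gives the same grasp; the last joint's range is limited). The gripper opens to 85 mm and grips with 20 to 120 N. Pads are 22 mm wide; open, the fingers measure 114 mm over their backs; the gripper's body (76 mm by 85 mm) begins 54 mm behind the grasp point. The pads swing forward as they close: fully open they stand 13 mm farther back than shut.
Start: joints at [1.1, 0.434, 0.025, 1.573, -0.012, 1.134, -0.075], TCP at [0.225, -0.583, 0.256] pointing down, gripper open.
Joint ranges: [-2.62, 2.62], [-0.44, 2.09], [-1.27, 1.32], [0.08, 2.57], [-1.32, 4.46], [0.12, 2], [-2.74, 2.74]. Speed limits (rad/s): [2.22, 2.22, 3.01, 3.01, 3.14, 3.14, 3.14].

### API

Orientations are given as [roll, pitch, yaw] about the fixed x, y, z axes, in that order (R = Rz(yaw) Ry(pitch) Rx(roll)).
In Python, from rig import manip gives the robot as it stands.
- The arm moves only by the shell command python3 -m creep 'ROWS'. ROWS is JSON, a list of rows, each an object of numbers: "hand": the opening in per cent of the stroke, from 0 (shut) to 100 (fully open); "dx", "dy", "dz": the shift along the tool's x, y, z in units of 25 mm (1.0 is 25 mm); "rx", "ry", "rz": the turn, a rotation vector about the tool's x, y, z in units of 8 degrees (1.0 is 8 degrees). In form: [{"hand": .., "dx": .., "dy": .., "dz": .., "rx": .., "ry": .., "rz": ..}, ...]. A call has 1 to 5 rows; each row is the pose to reach, as a shift and turn from the pose commanded when the call began, along the tool's axes at that moment; what a row does not reach only later rows make up. A row lasts 1/8 s, in which the tool goes at most 62.5 mm and 10.7 degrees, less where a joint would pass 70% of its speed; a pose out of reach is approached as far as the arm can. A call with a gripper value outside its range is refused whole. The fingers move at their own pace and stop on an object; the grip force is fixed at half the most. Time passes only in rows, so rows that repeat a pose let the fingers close. It gives the time, the measured TCP pose, the force and the opening at its end, in the units of the state.
- manip.sense(): the state, without advancing time (a new reading comes with each control period).
- manip.capture(name): name is "scene" or "top" or "wrist"; returns a dict with "frame" (480x640x3 uint8, red, green, blue), "depth" (480x640 float32, m along the optical axis (not along the pixel's ray), 0 where there is no reading), "vertical_fov" (degrees; the focal length in pixels is half the picture's height over the tangent of half this angle, whatever the lens; pixels are square), "cx", "cy" (the principal point, pixels), "eye" and "rotation" of the camera in the world. Camera axes: x right, y up, looking along -z (the intrinsics and any distortion apply to the point x, -y, -z); pixel columns grow to the right and rows downward; lengths in m; the calibration is good to about 2 mm. A picture is of the moment at which its call begins.
- manip.close_job(): hands the job in, once; it reports no verdict.
Trained networks look in a picture, given as the dict that the camera call returned (one of the last four; its "shot" number tells which), for a name from the list of things; names that differ only in an ending like _2 or _b are one class to them, and where a whole thing is asked for, a point or a joint stands for the part that bears it (a point fixed in the world has none). Each returns a list of dicts, best first, with "conf" (0 to 1); they miss things now and then, are a little off and sometimes report something else, mostly with a low value. They report only what shows in the picture. A call takes as long as a camera call. They do not tell look-alikes from the thing itself.
- manip.find_in(picture, label): "xyz" ([x, y, z] in m, in the coordinates of the camera as it stood for that picture, good to about 4 mm: the middle of the surface that is visible of it).
The state is a dict: "time_s": time; "q": joint angles; "qvel": joint speeds; "joint_efforts": joint torques, N m; "tcp_pos": TCP position; "ee_rot": TCP orientation; "ft_force": force on the tool from outside, world axes, zero at the start; "wrist_torque": the same for the moment, N m; "opening": finger opening in m.
Only numpy, scipy, OpenCV 4.12 (cv2) and the standard library are available. Lean on these libraries where they do the work, as an engineer would, in place of code of your own. Each camera call takes 0.05 s, during which the arm holds its last target.

## Working session

There is one attempt and no reset: what is moved stays moved. The work goes in short steps, Python scripts to look and compute and a shell command to move; the robot and the scene stay as the last step left them, time stands still between calls to the robot, and variables do not carry over. Pictures are saved under pics/ and viewed, and the job is handed in when it is done.

```bash
ls -la; mkdir -p pics; cat > h.py <<'E'
import numpy as np, cv2
from rig import manip
def save(p,name,crop=None,scale=1):
    im=p["frame"][:,:,::-1]
    if crop: im=im[crop[1]:crop[3],crop[0]:crop[2]]
    if scale!=1: im=cv2.resize(im,None,fx=scale,fy=scale,interpolation=cv2.INTER_CUBIC)
    cv2.imwrite("pics/"+name,im)
def cloud(p):
    d=p["depth"].astype(float);h,w=d.shape
    f=h/2/np.tan(np.radians(p["vertical_fov"])/2)
    u,v=np.meshgrid(np.arange(w),np.arange(h))
    c=np.stack([(u-p["cx"])/f*d,-(v-p["cy"])/f*d,-d],-1)
    W=c@np.array(p["rotation"]).T+np.array(p["eye"])
    W[d<=0]=np.nan
    return W
def world(p,xyz): return np.array(p["rotation"])@np.array(xyz)+np.array(p["eye"])
def pix(p,w):
    f=p["frame"].shape[0]/2/np.tan(np.radians(p["vertical_fov"])/2)
    c=np.array(p["rotation"]).T@(np.array(w)-np.array(p["eye"]))
    return p["cx"]+f*c[0]/-c[2],p["cy"]-f*c[1]/-c[2]
E
python3 - <<'E'
from h import *
np.set_printoptions(precision=4,suppress=True)
for k in ["scene","top"]:
    p=manip.capture(k); save(p,k+"0.png")
    print(k,{a:b for a,b in p.items() if a not in("frame","depth")})
    W=cloud(p); np.save(k+"0.npy",W)
    for n in ["dispenser","tin_a","cover_bar","catch_left","catch_right","mouth","tin_in"]:
        for r in manip.find_in(p,n)[:4]:
            w=world(p,r["xyz"]); print(n,round(r["conf"],2),w,np.round(pix(p,w)))
print(manip.sense(),manip.tip_reach)
E
```

```text
total 12
drwxr-xr-x  3 agent agent 4096 Dec  7 14:32 .
drwxr-xr-x 23 root  root  4096 Dec  7 14:32 ..
drwxr-xr-x  2 agent agent 4096 Dec  7 14:32 pics
scene {'vertical_fov': 47.81312551528282, 'cx': 316.7863693623686, 'cy': 243.199099761925, 'eye': array([0.899 , 0.5519, 1.2811]), 'rotation': array([0.553 , 0.0123, 2.5725]), 'shot': 1}Traceback (most recent call last):
  File "<stdin>", line 6, in <module>
  File "h.py", line 13, in cloud
    W=c@np.array(p["rotation"]).T+np.array(p["eye"])
      ~~~~~~~~~~~~~~~~~~~~~~~~~~~^~~~~~~~~~~~~~~~~~~
ValueError: operands could not be broadcast together with shapes (480,640) (3,)
```

```bash
sed -i 's/np.array(p\["rotation"\])/Rm(p["rotation"])/' h.py; cat >> h.py <<'E'
from scipy.spatial.transform import Rotation as Ro
def Rm(r): return Ro.from_euler("xyz",r).as_matrix()
np.set_printoptions(precision=4,suppress=True)
E
python3 - <<'E'
from h import *
for k in ["scene","top"]:
    p=manip.capture(k); save(p,k+"0.png")
    print(k,{a:b for a,b in p.items() if a not in("frame","depth")})
    W=cloud(p); np.save(k+"0.npy",W)
    for n in ["dispenser","tin_a","cover_bar","catch_left","catch_right","mouth","tin_in"]:
        for r in manip.find_in(p,n)[:4]:
            w=world(p,r["xyz"]); print(n,round(r["conf"],2),w,np.round(pix(p,w)))
print(manip.sense(),manip.tip_reach)
E
```

```text
scene {'vertical_fov': 47.81312551528282, 'cx': 316.7863693623686, 'cy': 243.199099761925, 'eye': array([0.899 , 0.5519, 1.2811]), 'rotation': array([0.553 , 0.0123, 2.5725]), 'shot': 2}
dispenser 0.78 [0.6018 0.1038 0.1092] [327. 310.]
dispenser 0.53 [ 0.6132 -0.2969  0.0259] [245. 215.]
tin_a 0.98 [ 0.6096 -0.2976  0.0279] [246. 214.]
tin_a 0.9 [ 0.7702 -0.3327  0.0264] [189. 232.]
tin_a 0.64 [ 0.6111 -0.1193  0.026 ] [278. 261.]
tin_a 0.62 [0.4779 0.3322 0.0297] [423. 372.]
cover_bar 0.69 [0.6764 0.0984 0.1271] [298. 321.]
catch_left 0.92 [0.599  0.1019 0.1084] [327. 309.]
catch_left 0.47 [0.6781 0.0973 0.128 ] [297. 321.]
catch_right 0.75 [0.5999 0.1004 0.1088] [327. 309.]
mouth 0.61 [0.5959 0.1042 0.1055] [329. 310.]
mouth 0.47 [ 0.2623 -0.3206  0.0292] [344. 157.]
tin_in 0.89 [0.5752 0.0898 0.1406] [333. 294.]
tin_in 0.29 [ 0.4097 -0.2721  0.0315] [311. 188.]
top {'vertical_fov': 55.18804470211233, 'cx': 320.38787918033375, 'cy': 231.95463856797667, 'eye': array([ 0.3816, -0.0548,  1.179 ]), 'rotation': array([ 0.1139, -0.037 , -1.5819]), 'shot': 3}
dispenser 0.96 [0.5592 0.092
[... 267 characters left out ...]
tch_left 0.71 [0.5667 0.0951 0.1168] [238. 205.]
catch_right 0.71 [0.558  0.0957 0.1218] [238. 209.]
mouth 0.56 [0.5579 0.0952 0.1208] [238. 209.]
tin_in 0.59 [0.5684 0.0857 0.1369] [241. 203.]
{'time_s': 0.85, 'q': array([ 1.1004,  0.4345,  0.025 ,  1.5732, -0.0116,  1.134 , -0.0751]), 'qvel': array([ 0.0004,  0.0014, -0.0002, -0.0012,  0.0004,  0.0022,  0.0007]), 'joint_efforts': array([  0.0008, -67.026 ,   1.0251, -31.6562,   0.0156,   0.002 ,
         0.    ]), 'tcp_pos': array([ 0.2247, -0.5832,  0.2564]), 'ee_rot': array([ 1.475 ,  1.5707, -1.2989]), 'ft_force': array([-0.6169,  1.0644,  0.0515]), 'wrist_torque': array([-0.0192,  0.0273, -0.0009]), 'opening': 0.0855379086367086} 0.025
```

View pics/scene0.png

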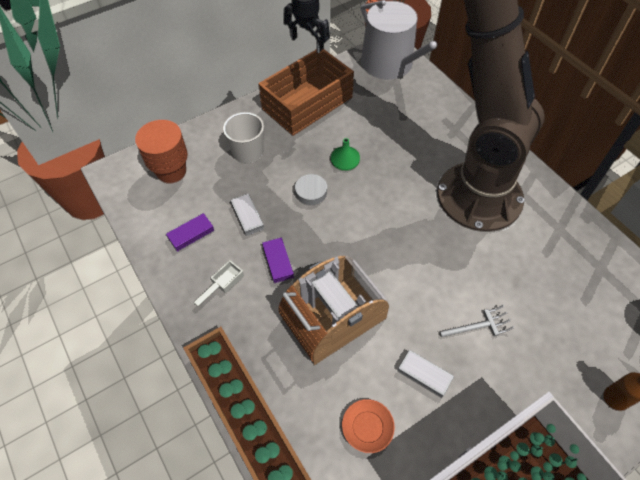

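View pics/top0.png

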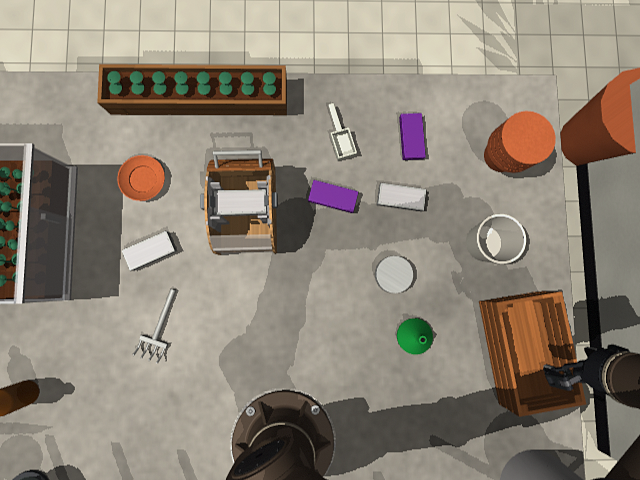

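```bash
python3 - <<'E'
from h import *
out={}
for k in ["scene","top"]:
    W=np.load(k+"0.npy"); im=cv2.imread("pics/"+k+"0.png")
    hsv=cv2.cvtColor(im,cv2.COLOR_BGR2HSV)
    for n,c in [("A",(0.61,-0.298)),("B",(0.476,0.332)),("purp",(0.61,-0.13)),("in",(0.57,0.09))]:
        z=(0.019,0.034) if n!="in" else (0.125,0.150)
        m=(np.hypot(W[...,0]-c[0],W[...,1]-c[1])<0.085)&(W[...,2]>z[0])&(W[...,2]<z[1])
        if n=="in": m&=(hsv[...,1]<40)
        nl,lab,st,ce=cv2.connectedComponentsWithStats(m.astype(np.uint8)); 
        i=1+np.argmax(st[1:,4]); P=W[lab==i]
        r=cv2.minAreaRect((P[:,:2]*1000).astype(np.float32))
        print(k,n,len(P),"rect",np.round(r[0],1),np.round(r[1],1),round(r[2],1),"z",np.median(P[:,2]))
    # table height near
    m=(abs(W[...,0]-.5)<.03)&(abs(W[...,1]+.1)<.05); print("table",np.median(W[m][:,2]))
    # dispenser points
    for z0 in (0.15,0.16,0.165):
        m=(abs(W[...,0]-.56)<.12)&(abs(W[...,1]-.09)<.12)&(W[...,2]>z0)
        P=W[m]; r=cv2.minAreaRect((P[:,:2]*1000).astype(np.float32)); print(z0,len(P),r)
p=manip.capture("top"); save(p,"t1.png",(190,130,290,270),5)
p=manip.capture("scene"); save(p,"s1.png",(265,240,405,370),5)
E
```

```text
scene A 700 rect [ 606.1 -307.2] [124.4  56.6] 81.4 z 0.02551150037539296
scene B 1193 rect [471.7 333.4] [ 58.9 120.4] 24.3 z 0.02556392663669471
scene purp 813 rect [ 608.8 -128.3] [122.9  56.4] 74.5 z 0.02575059165180016
scene in 1279 rect [579.2  86.2] [ 90.7 126.2] 4.5 z 0.1383622675001983
table -0.0005903062066467957
0.15 1112 ((586.97607421875, 92.21455383300781), (186.62045288085938, 172.54356384277344), 0.7784260511398315)
0.16 578 ((599.758544921875, 93.44404602050781), (162.47930908203125, 169.98439025878906), 1.6648008823394775)
0.165 345 ((605.8033447265625, 92.21449279785156), (151.5625457763672, 148.43228149414062), 89.84093475341797)
top A 1013 rect [ 605.5 -309.4] [120.6  57.3] 81.5 z 0.02659329012922318
top B 1120 rect [471.6 329.8] [ 56.9 121. ] 23.8 z 0.02575090037272132
top purp 1021 rect [ 608.2 -132.2] [120.  57.] 74.9 z 0.026390968500505263
top in 1457 rect [562.2  90.8] [ 87.3 133.2] 2.0 z 0.13870807404089192
table 0.00014356779906643524
0.15 1246 ((585.7423095703125, 89.47647857666016), (187.8664093017578, 171.81326293945312), 0.9159612059593201)
0.16 659 ((599.5321044921875, 90.16629028320312), (161.0835723876953, 169.38536071777344), 1.516251564025879)
0.165 417 ((605.9481811523438, 89.50326538085938), (148.99005126953125, 148.36119079589844), 89.6101303100586)
```

View pics/t1.png

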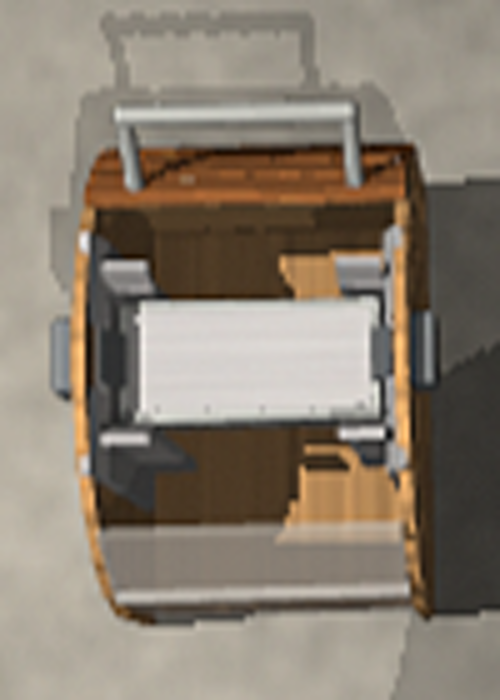

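View pics/s1.png

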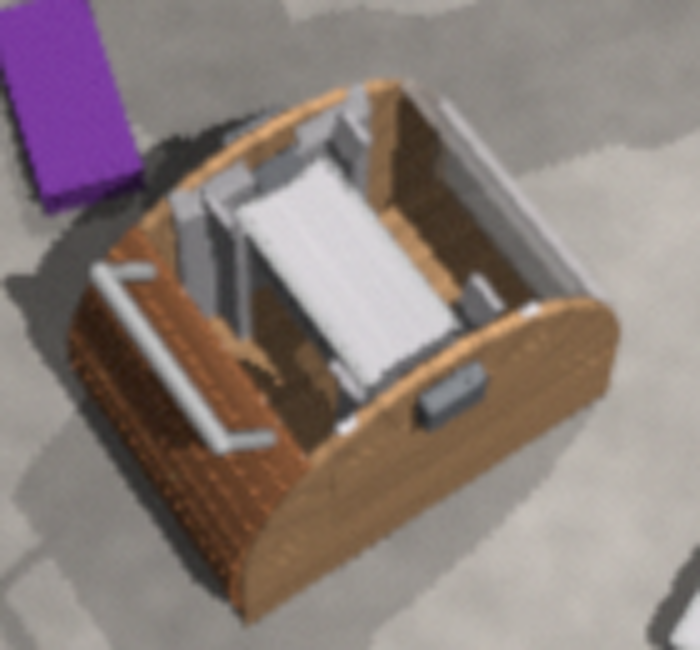

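```bash
cat >> h.py <<'E'
def plan(pos,jaw=None):
    """pos world TCP target; jaw = angle (deg) of jaw direction in world; tool down. prints units"""
    s=manip.sense(); R=Rm(s["ee_rot"]); d=np.array(pos)-s["tcp_pos"]
    if jaw is not None:
        best=None
        for a in (jaw,jaw+180):
            y=np.array([np.cos(np.radians(a)),np.sin(np.radians(a)),0]); x=np.array([0,0,-1.])
            Rt=np.stack([x,y,np.cross(x,y)],1); rv=Ro.from_matrix(R.T@Rt).as_rotvec(degrees=True)
            if best is None or np.linalg.norm(rv)<np.linalg.norm(best): best=rv
    else: best=np.zeros(3)
    print("shift units",R.T@d/0.025,"turn units",best/8,"rows>=",np.linalg.norm(d)/.0625,np.linalg.norm(best)/10.7)
def st():
    s=manip.sense(); R=Rm(s["ee_rot"]); print("t",s["time_s"],"tcp",s["tcp_pos"],"F",s["ft_force"],"open",s["opening"],"q7",s["q"][6]);print("jaw ang",np.degrees(np.arctan2(R[1,1],R[0,1])),"tool x",R[:,0])
E
python3 - <<'E'
from h import *
st(); print(Rm(manip.sense()["ee_rot"])); plan([0.606,-0.309,0.256],-8.5)
for k in ["scene","top"]:
    W=np.load(k+"0.npy")
    m=(W[...,0]>.66)&(W[...,0]<.75)&(abs(W[...,1]-.09)<.1)&(W[...,2]>.155)
    P=W[m]; v,u=np.nonzero(m); print(k,len(P),P[np.argmin(P[:,1])],P[np.argmax(P[:,1])],np.median(P,0)); c=np.polyfit(P[:,1],P[:,0],1); print("bar slope deg",np.degrees(np.arctan(c[0])))
    m=(abs(W[...,0]-.56)<.05)&(W[...,2]>.163)&(abs(W[...,1]-.09)<.1); P=W[m]
    L=P[P[:,1]>.15];r=P[P[:,1]<.04]
    for Q in(L,r):
        if len(Q)>10: print("cheek",len(Q),Q[:,1].min(),Q[:,1].max(),Q[:,1].mean(),np.degrees(np.polyfit(Q[:,0],Q[:,1],1)[0]),"x",Q[:,0].min(),Q[:,0].max())
    m=(abs(W[...,0]-.56)<.05)&(abs(W[...,2]-.1385)<.0035)&(abs(W[...,1]-.09)<.058); P=W[m]
    r=cv2.minAreaRect((P[:,:2]*1000).astype(np.float32)); print("tinin",r)
p=manip.capture("wrist"); save(p,"w0.png")
E
```

```text
t 0.95 tcp [ 0.2247 -0.5832  0.2563] F [-0.2372 -0.7213  0.2697] open 0.0856260659151079 q7 -0.07513546360460972
jaw ang -68.93533113477095 tool x [ 0.     -0.0001 -1.    ]
[[ 0.      0.3594 -0.9332]
 [-0.0001 -0.9332 -0.3594]
 [-1.      0.0001 -0.    ]]
shift units [  0.0136  -4.7548 -18.1751] turn units [-7.5544  0.0002 -0.0006] rows>= 7.514687273679959 5.648161799015787
scene 240 [0.6693 0.0407 0.1666] [0.6776 0.1492 0.1786] [0.6774 0.0953 0.177 ]
bar slope deg -0.4098617617730854
cheek 111 0.1517856918932256 0.1778267471858913 0.1636197227083114 1.3438655520692648 x 0.5300829912528346 0.6092299361268152
cheek 107 0.011209596382472431 0.038039877053940074 0.022256325269667893 -1.7822156481743014 x 0.524738966744412 0.6095357420879273
tinin ((574.5025024414062, 90.1201171875), (69.38720703125, 115.62483978271484), 0.7039075493812561)
top 274 [0.6613 0.037  0.1569] [0.672  0.1453 0.1686] [0.6755 0.0941 0.1767]
bar slope deg -0.4911824356391182
cheek 125 0.15033847497584685 0.16678291625936165 0.1596378827517382 1.3222823566418376 x 0.5280672192034641 0.6093949269943526
cheek 108 0.007219848045506898 0.036069226096400335 0.018563987800111932 -2.767893060236344 x 0.5312645473813191 0.608773063441467
tinin ((571.9884643554688, 90.6216049194336), (71.91088104248047, 114.18387603759766), 0.23070479929447174)
```

View pics/w0.png

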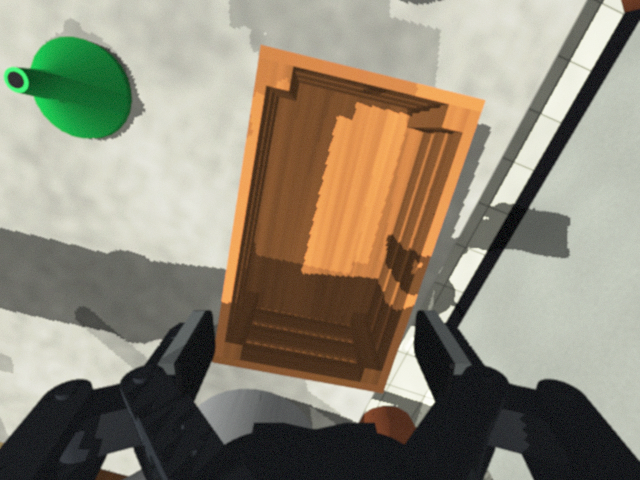

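```bash
python3 -m creep '[{"hand":100,"dx":0,"dy":-1,"dz":-3.6,"rx":-1.25},{"hand":100,"dx":0,"dy":-1.5,"dz":-5.5,"rx":-2.5},{"hand":100,"dx":0,"dy":-2.0,"dz":-7.5,"rx":-3.75},{"hand":100,"dx":0,"dy":-2.5,"dz":-9.5,"rx":-5},{"hand":100,"dx":0,"dy":-3,"dz":-11.5,"rx":-6.25}]'; python3 -c "
from h import *
st();plan([0.606,-0.309,0.20],-8.5)"
```

```text
t 1.0 tcp [ 0.2247 -0.5832  0.2563] F [-0.3576  0.2585  0.2513] open 0.08561741455490239 q7 -0.07510364786373637
jaw ang -68.92953835837342 tool x [ 0.  0. -1.]
shift units [  2.2528  -4.7512 -18.1744] turn units [-7.5537 -0.0001 -0.    ] rows>= 7.567897615231252 5.647620408131547invalid input
```

```bash
python3 -m creep '[{"hand":100,"dx":0,"dy":-0.6,"dz":-2.3,"rx":-1.25,"ry":0,"rz":0},{"hand":100,"dx":0,"dy":-1.2,"dz":-4.6,"rx":-2.5,"ry":0,"rz":0},{"hand":100,"dx":0,"dy":-1.8,"dz":-6.9,"rx":-3.75,"ry":0,"rz":0},{"hand":100,"dx":0,"dy":-2.4,"dz":-9.2,"rx":-5,"ry":0,"rz":0},{"hand":100,"dx":0,"dy":-3,"dz":-11.5,"rx":-6.25,"ry":0,"rz":0}]'; python3 -c "
from h import *
st();plan([0.606,-0.309,0.20],-8.5)"
```

```text
time_s: 1.62
tcp_pos: [0.4674, -0.4088, 0.2566]
ee_rot: [0.971, 1.57, -0.925]
ft_force: [0.6, -1.2, -0.2]
opening: 0.0854
t 1.625 tcp [ 0.4674 -0.4088  0.2566] F [ 0.6117 -1.2069 -0.2065] open 0.08539886831106272 q7 0.20759289816153326
jaw ang -18.620546239520433 tool x [ 0.0004 -0.0005 -1.    ]
shift units [ 2.2629  3.978  -5.5533] turn units [-1.2651  0.003  -0.0036] rows>= 2.8784551029030636 0.9458523163515333
```

```bash
python3 -m creep '[{"hand":100,"dx":0.5,"dy":1.3,"dz":-1.8,"rx":-0.6,"ry":0,"rz":0},{"hand":100,"dx":1,"dy":2.6,"dz":-3.6,"rx":-1.26,"ry":0,"rz":0},{"hand":100,"dx":2.2,"dy":3.98,"dz":-5.55,"rx":-1.26,"ry":0,"rz":0},{"hand":100,"dx":2.2,"dy":3.98,"dz":-5.55,"rx":-1.26,"ry":0,"rz":0}]'; cat >> h.py <<'E'
def rect(W,c,zlo,zhi,r=.085,extra=None):
    m=(np.hypot(W[...,0]-c[0],W[...,1]-c[1])<r)&(W[...,2]>zlo)&(W[...,2]<zhi)
    if extra is not None: m&=extra
    nl,lab,s,ce=cv2.connectedComponentsWithStats(m.astype(np.uint8)); i=1+np.argmax(s[1:,4]); P=W[lab==i]
    return cv2.minAreaRect((P[:,:2]*1000).astype(np.float32)),np.median(P[:,2]),lab==i
E
python3 -c "
from h import *
st();p=manip.capture('wrist');save(p,'w1.png');W=cloud(p);print(rect(W,(.606,-.309),.019,.034)[:2],p['eye']);plan([0.606,-0.309,0.03],-8.5)"
```

```text
time_s: 2.12
tcp_pos: [0.6078, -0.3051, 0.1986]
ee_rot: [-2.659, 1.566, 1.906]
ft_force: [-0.4, 1.0, 0.1]
opening: 0.0856
t 2.125 tcp [ 0.6078 -0.3051  0.1986] F [-0.4326  0.9651  0.0782] open 0.08559526182136315 q7 0.09849011480464005
jaw ang -8.437425093202858 tool x [-0.0016  0.0045 -1.    ]
(((605.5460815429688, -304.8630065917969), (119.59745025634766, 56.1502799987793), 81.53215789794922), np.float64(0.025264634075508885)) [ 0.6201 -0.2236  0.3158]
shift units [ 6.7785 -0.0042  0.0723] turn units [-0.0117 -0.0154  0.0136] rows>= 2.7115465258942484 0.01768510759346991
```

View pics/w1.png

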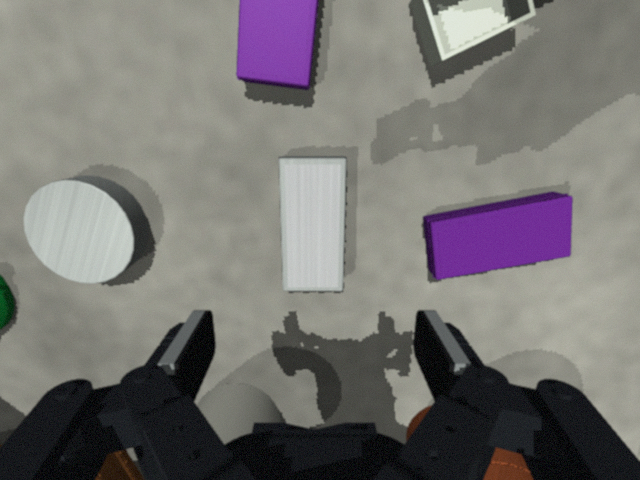

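```bash
python3 -c "
from h import *
p=manip.capture('wrist');W=cloud(p);s=manip.sense()
d=(W-s['tcp_pos'])@Rm(s['ee_rot'])
m=(abs(d[...,0])<.06)&(abs(d[...,1])<.07)&(abs(d[...,2])<.05)&(W[...,2]>.1)
P=d[m];print(len(P),P[:,0].max(),np.percentile(P[:,0],[90,95,99]));Q=P[P[:,0]>P[:,0].max()-.004];print(Q[:,1].min(),Q[:,1].max(),Q[:,2].min(),Q[:,2].max()); print(manip.tip_reach)
for (u,v) in [(205,316),(208,325),(425,316),(190,330)]: print(u,v,d[v,u])
"
```

```text
44069 0.014553541345076311 [-0.0137 -0.003   0.0082]
-0.04272157307699316 0.04904133609790795 -0.014172515933932617 0.0067185591807237535
0.025
205 316 [ 0.004  -0.0418 -0.0151]
208 325 [ 0.0075 -0.0422 -0.0089]
425 316 [ 0.0052  0.0444 -0.0147]
190 330 [-0.0051 -0.0446 -0.0146]
```

```bash
python3 -m creep '[{"hand":100,"dx":2.4,"dy":-0.02,"dz":-0.03,"rx":0,"ry":0,"rz":0},{"hand":100,"dx":4.5,"dy":-0.02,"dz":-0.03,"rx":0,"ry":0,"rz":0},{"hand":100,"dx":6,"dy":-0.02,"dz":-0.03,"rx":0,"ry":0,"rz":0},{"hand":100,"dx":7.05,"dy":-0.02,"dz":-0.03,"rx":0,"ry":0,"rz":0},{"hand":100,"dx":7.05,"dy":-0.02,"dz":-0.03,"rx":0,"ry":0,"rz":0}]';python3 -m creep '[{"hand":0,"dx":0,"dy":0,"dz":0,"rx":0,"ry":0,"rz":0},{"hand":0,"dx":0,"dy":0,"dz":0,"rx":0,"ry":0,"rz":0},{"hand":0,"dx":0,"dy":0,"dz":0,"rx":0,"ry":0,"rz":0},{"hand":0,"dx":0,"dy":0,"dz":0,"rx":0,"ry":0,"rz":0}]'
python3 -c "
from h import *
st()"
```

```text
time_s: 2.85
tcp_pos: [0.6024, -0.3118, 0.0238]
ee_rot: [-1.42, 1.567, 3.136]
ft_force: [0.1, 0.8, 0.1]
opening: 0.085
time_s: 3.35
tcp_pos: [0.6058, -0.3111, 0.0274]
ee_rot: [1.139, 1.567, -0.586]
ft_force: [-1.8, -0.8, 8.1]
opening: 0.0551
t 3.35 tcp [ 0.6058 -0.3111  0.0274] F [-1.7741 -0.7897  8.0662] open 0.055134195599781534 q7 0.04223086970744391
jaw ang -8.87898588655442 tool x [ 0.0029 -0.0019 -1.    ]
```

```bash
python3 -m creep '[{"hand":0,"dx":-1,"dy":0,"dz":0,"rx":0,"ry":0,"rz":0},{"hand":0,"dx":-3,"dy":0,"dz":0,"rx":0,"ry":0,"rz":0},{"hand":0,"dx":-5.5,"dy":0,"dz":0,"rx":0,"ry":0,"rz":0},{"hand":0,"dx":-8,"dy":0,"dz":0,"rx":0,"ry":0,"rz":0},{"hand":0,"dx":-10,"dy":0,"dz":0,"rx":0,"ry":0,"rz":0}]'
python3 -c "
from h import *
st();plan([0.57,0.091,0.27],0)
p=manip.capture('wrist');save(p,'w2.png')"
```

```text
time_s: 3.98
tcp_pos: [0.6049, -0.3101, 0.279]
ee_rot: [1.276, 1.568, -0.449]
ft_force: [0.9, -0.4, -3.0]
opening: 0.0547
t 3.975 tcp [ 0.6049 -0.3101  0.279 ] F [ 0.8617 -0.4142 -2.9781] open 0.05470279016582073 q7 0.11749677296214246
jaw ang -8.845982044949515 tool x [ 0.0028 -0.0013 -1.    ]
shift units [  0.3356  -3.8466 -15.6391] turn units [-1.1058  0.0081 -0.0208] rows>= 6.443496453233901 0.826901539808896
```

View pics/w2.png

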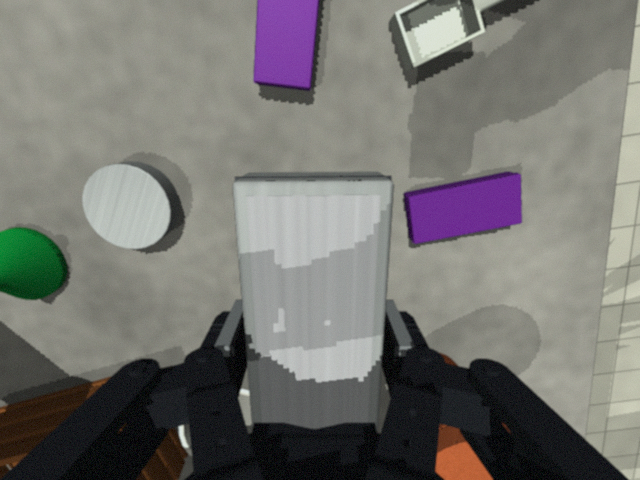

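```bash
python3 -m creep '[{"hand":0,"dx":0,"dy":-0.9,"dz":-2,"rx":-0.4,"ry":0,"rz":0},{"hand":0,"dx":-0.2,"dy":-1.8,"dz":-4,"rx":-0.8,"ry":0,"rz":-0.02},{"hand":0,"dx":-0.3,"dy":-2.5,"dz":-6,"rx":-1.1,"ry":0,"rz":-0.02},{"hand":0,"dx":-0.3,"dy":-2.9,"dz":-8,"rx":-1.1,"ry":0,"rz":-0.02},{"hand":0,"dx":-0.3,"dy":-2.9,"dz":-9.6,"rx":-1.1,"ry":0,"rz":-0.02}]'
python3 -m creep '[{"hand":0,"dx":0,"dy":0,"dz":0,"rx":0,"ry":0,"rz":0},{"hand":0,"dx":0,"dy":0,"dz":0,"rx":0,"ry":0,"rz":0},{"hand":0,"dx":0,"dy":0,"dz":0,"rx":0,"ry":0,"rz":0}]'
python3 -c "
from h import *
st();plan([0.57,0.091,0.27],0)
for k in ['wrist','top','scene']:
  p=manip.capture(k);save(p,'3'+k+'.png');np.save('3'+k+'.npy',cloud(p))
"
```

```text
time_s: 4.65
tcp_pos: [0.5693, -0.0595, 0.2835]
ee_rot: [-1.516, 1.569, -3.086]
ft_force: [0.7, 0.5, -3.3]
opening: 0.0549
time_s: 5.03
tcp_pos: [0.5699, -0.0633, 0.2826]
ee_rot: [-1.41, 1.568, -2.984]
ft_force: [-0.4, -0.0, -1.7]
opening: 0.0546
t 5.025 tcp [ 0.5699 -0.0633  0.2826] F [-0.435  -0.0375 -1.6726] open 0.05458991859655526 q7 -0.1335702163941235
jaw ang -0.17001109418639646 tool x [-0.0029 -0.0005 -1.    ]
shift units [ 0.4996 -0.0134 -6.1711] turn units [-0.0212  0.0033  0.0204] rows>= 2.4765413852536615 0.022174459879056207
```

View pics/3wrist.png

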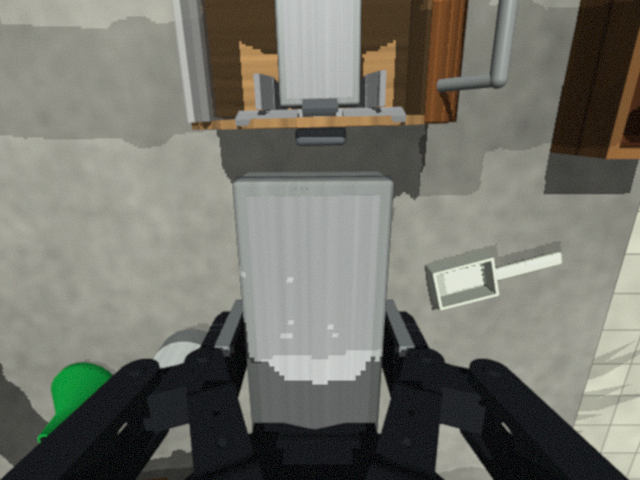

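```bash
python3 -c "
from h import *
W=np.load('3wrist.npy')
p={}
for (u,v) in [(285,183),(340,183),(315,200),(250,200),(380,200),(300,250),(340,250),(320,340)]: print('tin',u,v,W[v,u])
for v in (82,90,98):
  print('row',v,[ (u,*np.round(W[v,u]*1000,0)) for u in range(252,390,4)])
print('col320',[(v,*np.round(W[v,320]*1000,0)) for v in range(70,150,4)])
print('col230',[(v,*np.round(W[v,225]*1000,0)) for v in range(100,136,3)],[(v,*np.round(W[v,410]*1000,0)) for v in range(100,136,3)])
r,z,m=rect(W,(.57,-.06),.25,.31,.12); 
print('held',r,z,np.percentile(W[m][:,2],[5,50,95]))
"
python3 - <<'E'
import cv2
im=cv2.imread('pics/3wrist.png')[60:150,170:520]; cv2.imwrite('pics/3wz.png',cv2.resize(im,None,fx=2.2,fy=2.2,interpolation=3))
E
```

```text
tin 285 183 [0.5603 0.0012 0.2797]
tin 340 183 [0.5791 0.001  0.279 ]
tin 315 200 [ 0.5705 -0.0045  0.2807]
tin 250 200 [ 0.5482 -0.0044  0.2813]
tin 380 200 [ 0.5929 -0.0046  0.2805]
tin 300 250 [ 0.5651 -0.023   0.2802]
tin 340 250 [ 0.5795 -0.0227  0.2809]
tin 320 340 [ 0.5724 -0.0605  0.281 ]
row 82 [(252, np.float64(510.0), np.float64(60.0), np.float64(30.0)), (256, np.float64(534.0), np.float64(46.0), np.float64(163.0)), (260, np.float64(536.0), np.float64(46.0), np.float64(161.0)), (264, np.float64(538.0), np.float64(46.0), np.float64(158.0)), (268, np.float64(540.0), np.float64(47.0), np.float64(152.0)), (272, np.float64(542.0), np.float64(47.0), np.float64(147.0)), (276, np.float64(542.0), np.float64(50.0), np.float64(123.0)), (280, np.float64(547.0), np.float64(48.0), np.float64(137.0)), (284, np.float64(549.0), np.float64(48.0), np.float64(137.0)), (288, np.float64(552.0), np.float64(48.0), np.float64(138.0)), (292, np.float64(555.0), np.float64(48.0), np.float64(138.0)), (296, np.float64(558.0), np.float64(48.0), np.float64(138.0)), (300, np.float64(560.0), np.float64(48.
[... 8036 characters left out ...]
float64(658.0), np.float64(34.0), np.float64(54.0)), (112, np.float64(659.0), np.float64(32.0), np.float64(53.0)), (115, np.float64(634.0), np.float64(26.0), np.float64(152.0)), (118, np.float64(633.0), np.float64(24.0), np.float64(154.0)), (121, np.float64(634.0), np.float64(23.0), np.float64(151.0)), (124, np.float64(674.0), np.float64(21.0), np.float64(-1.0)), (127, np.float64(674.0), np.float64(18.0), np.float64(-1.0)), (130, np.float64(674.0), np.float64(15.0), np.float64(-1.0)), (133, np.float64(674.0), np.float64(12.0), np.float64(-1.0))]
held ((570.2222900390625, -51.48047637939453), (110.6628189086914, 100.1229248046875), 87.68770599365234) 0.28061158376794215 [0.2787 0.2806 0.3004]
```

View pics/3wz.png

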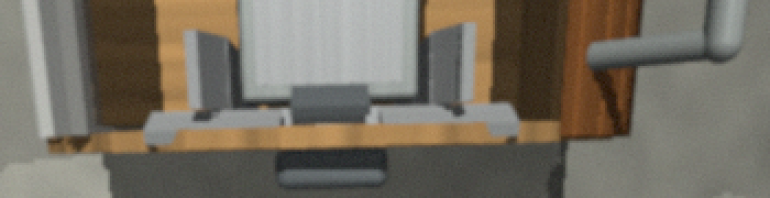

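```bash
python3 -c "
from h import *
W=np.load('3wrist.npy'); X,Y,Z=W[...,0],W[...,1],W[...,2]
# cheek top edge: for slices in x, mid of y where z matches arc
pts=[]
for a in np.arange(.50,.645,.01):
  m=(abs(X-a)<.005)&(Y>.0)&(Y<.032)&(Z>.140)
  zz=60+np.sqrt(111**2-((a-.573)*1000)**2); m&=abs(Z*1000-zz)<4
  if m.sum()>4: pts.append((a,Y[m].min(),Y[m].max(),m.sum(),Z[m].max()))
pts=np.array(pts);print(pts)
print('slopes',np.degrees(np.polyfit(pts[:,0],pts[:,1],1)[0]),np.degrees(np.polyfit(pts[:,0],pts[:,2],1)[0]))
# held tin
m=(Z>.2775)&(Z<.284)&(Y>-.03)&(abs(X-.57)<.04); 
for a in np.arange(-.028,.004,.004):
  k=m&(abs(Y-a)<.002); print('y',a,X[k].min(),X[k].max(),np.mean([X[k].min(),X[k].max()]))
for a in np.arange(.55,.595,.008):
  k=(abs(X-a)<.004)&(Y>-.01)&(Y<.01)&(Z>.25); print('x',a,Y[k].max(), Z[k][np.argmax(Y[k])])
# tin_in edges
m=(abs(Z-.138)<.004)&(abs(X-.573)<.04)
for a in np.arange(.04,.11,.01):
  k=m&(abs(Y-a)<.003); print('in',a,X[k].min(),X[k].max(),(X[k].min()+X[k].max())/2) if k.sum() else 0
print(np.nanmax(Y[:90][abs(Z[:90]-.138)<.004]))
"
```

```text
[[  0.5      0.0184   0.0315 107.       0.1474]
 [  0.51     0.0184   0.0242 118.       0.1544]
 [  0.52     0.0184   0.0272 160.       0.1615]
 [  0.53     0.019    0.0317 172.       0.1646]
 [  0.54     0.019    0.0317 150.       0.1675]
 [  0.55     0.0196   0.0244 142.       0.1699]
 [  0.56     0.0196   0.0249 160.       0.1726]
 [  0.57     0.0196   0.0255 169.       0.1719]
 [  0.58     0.0196   0.0254 159.       0.1721]
 [  0.59     0.0201   0.0254 156.       0.1713]
 [  0.6      0.0207   0.0255 134.       0.1694]
 [  0.61     0.0207   0.0262 150.       0.1666]
 [  0.62     0.0207   0.0281 186.       0.1645]
 [  0.63     0.0207   0.0301 103.       0.1589]
 [  0.64     0.0213   0.0315 128.       0.152 ]]
slopes 1.195413193533984 0.053075636007403934
y -0.028 0.541631274139347 0.5978079088659406 0.5697195915026438
y -0.024 0.54162722789427 0.5974846584389911 0.5695559431666306
y -0.02 0.541611976869583 0.5976555546461033 0.5696337657578432
y -0.016 0.5416803783258719 0.5977346222207938 0.5697075002733328
y -0.012 0.5416059218663389 0.5976421975038523 0.5696240596850957
y -0.008
[... 280 characters left out ...]
703
x 0.5660000000000001 0.002788972021966544 0.274149027457047
x 0.5740000000000001 0.0026562758396761824 0.2733132316811453
x 0.5820000000000001 0.0027643359695639948 0.2741436455749734
x 0.5900000000000001 0.0028873770090573694 0.2726034246176478
in 0.04 0.5424249833366748 0.60388708333547 0.5731560333360723
in 0.05 0.5424063152183441 0.603562296288854 0.572984305753599
in 0.060000000000000005 0.544685354033053 0.6004629429952025 0.5725741485141278
in 0.07 0.5443674217062516 0.6001319446567821 0.5722496831815169
in 0.08000000000000002 0.5447305141470201 0.6003030241969154 0.5725167691719677
in 0.09000000000000001 0.5444842997399101 0.5999795368376551 0.5722319182887826
0.09725823804525092
```

View pics/3top.png

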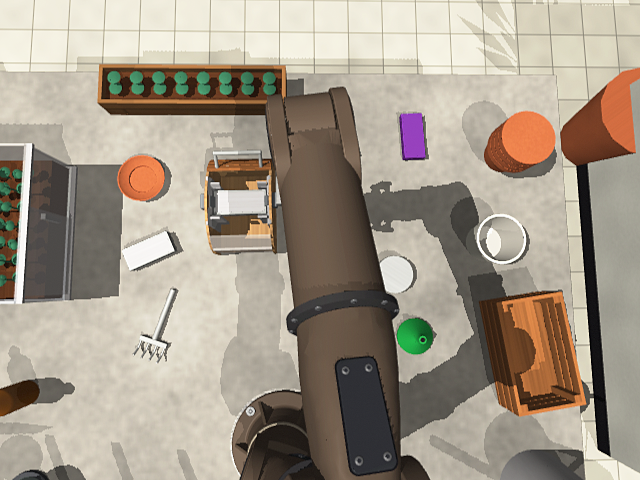

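```bash
python3 -c "
from h import *
st();plan([0.5724,0.0877,0.215],1.1)"
```

```text
t 5.175 tcp [ 0.57   -0.0628  0.2825] F [-0.2365 -0.0593 -2.8108] open 0.05460217990387985 q7 -0.13378065104872475
jaw ang -0.14103621476049605 tool x [-0.0029 -0.     -1.    ]
shift units [ 2.6985  0.0897 -6.0198] turn units [-0.1551  0.0001  0.0208] rows>= 2.6390384933755175 0.1170243515053239
```

```bash
python3 -m creep '[{"hand":0,"dx":0,"dy":0.05,"dz":-2,"rx":-0.08,"ry":0,"rz":0.02},{"hand":0,"dx":0,"dy":0.09,"dz":-4.2,"rx":-0.15,"ry":0,"rz":0.02},{"hand":0,"dx":1,"dy":0.09,"dz":-5.5,"rx":-0.15,"ry":0,"rz":0.02},{"hand":0,"dx":2.2,"dy":0.09,"dz":-6.02,"rx":-0.15,"ry":0,"rz":0.02},{"hand":0,"dx":2.7,"dy":0.09,"dz":-6.02,"rx":-0.15,"ry":0,"rz":0.02}]'
python3 -m creep '[{"hand":0,"dx":0,"dy":0,"dz":0,"rx":0,"ry":0,"rz":0},{"hand":0,"dx":0,"dy":0,"dz":0,"rx":0,"ry":0,"rz":0},{"hand":0,"dx":0,"dy":0,"dz":0,"rx":0,"ry":0,"rz":0}]'
python3 -c "
from h import *
st();plan([0.5724,0.0877,0.177],1.1)
for k in ['wrist','top','scene']:
  p=manip.capture(k);save(p,'4'+k+'.png',None if k!='scene' else (230,200,430,390),1 if k!='scene' else 3);np.save('4'+k+'.npy',cloud(p))
W=np.load('4wrist.npy');v=20
for v in range(0,176,12):print('col315',v,W[v,315])
"
```

```text
time_s: 5.8
tcp_pos: [0.5714, 0.0893, 0.2135]
ee_rot: [-1.648, 1.568, 3.086]
ft_force: [0.3, 0.3, -1.6]
opening: 0.055
time_s: 6.18
tcp_pos: [0.573, 0.0881, 0.2161]
ee_rot: [1.733, 1.569, 0.181]
ft_force: [-0.6, 1.3, -2.3]
opening: 0.0551
t 6.175 tcp [0.573  0.0881 0.2161] F [-0.6216  1.2905 -2.3027] open 0.05509898208103833 q7 -0.42685487739284417
jaw ang 1.074353575340822 tool x [ 0.0018  0.0003 -1.    ]
shift units [ 1.5658 -0.0254  0.0149] turn units [-0.0032 -0.0021 -0.0129] rows>= 0.6264331410645101 0.010036223873789434
col315 0 [ 0.5708  0.2689 -0.001 ]
col315 12 [0.5709 0.2599 0.0008]
col315 24 [0.5711 0.2515 0.    ]
col315 36 [ 0.5713  0.2429 -0.0008]
col315 48 [ 0.5715  0.234  -0.0011]
col315 60 [ 0.5717  0.2247 -0.    ]
col315 72 [ 0.5719  0.2155 -0.0012]
col315 84 [ 0.5721  0.2059 -0.0005]
col315 96 [ 0.5723  0.1962 -0.0004]
col315 108 [0.5719 0.179  0.158 ]
col315 120 [0.572  0.1737 0.1583]
col315 132 [0.5721 0.1683 0.1583]
col315 144 [0.5722 0.1634 0.1714]
col315 156 [0.5724 0.1568 0.1535]
col315 168 [0.5726 0.1496 0.1419]
```

View pics/4wrist.png

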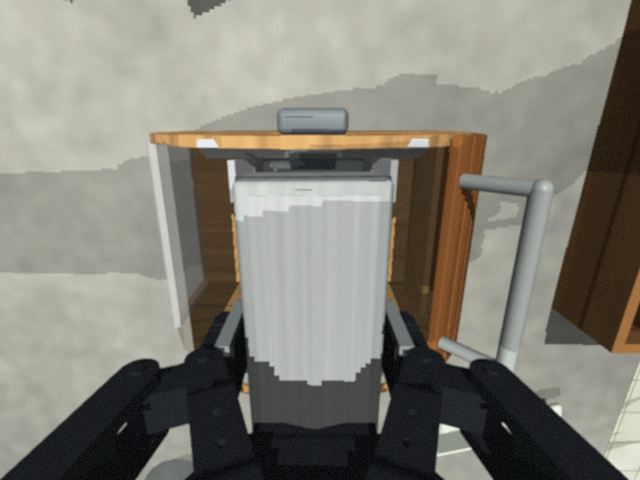

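View pics/4scene.png

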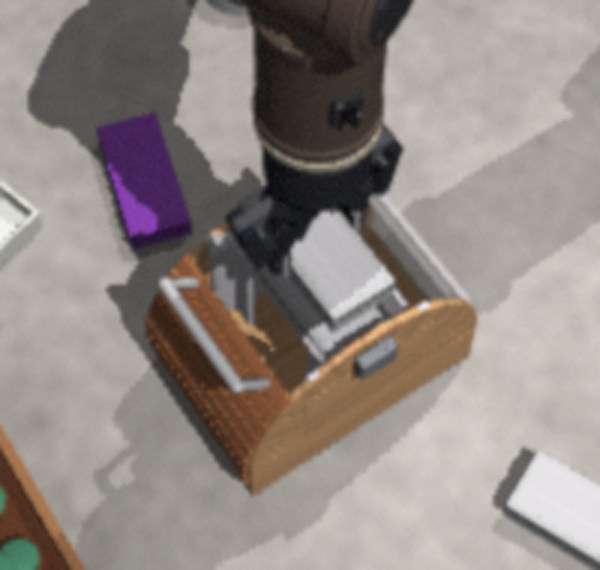

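```bash
python3 -m creep '[{"hand":0,"dx":0.6,"dy":-0.02,"dz":0.02,"rx":0,"ry":0,"rz":-0.01},{"hand":0,"dx":1.2,"dy":-0.02,"dz":0.02,"rx":0,"ry":0,"rz":-0.01},{"hand":0,"dx":1.6,"dy":-0.02,"dz":0.02,"rx":0,"ry":0,"rz":-0.01},{"hand":0,"dx":1.6,"dy":-0.02,"dz":0.02,"rx":0,"ry":0,"rz":-0.01}]'
python3 -c "
from h import *
st()
p=manip.capture('wrist');save(p,'5w.png')"
```

```text
time_s: 6.82
tcp_pos: [0.5712, 0.0881, 0.1738]
ee_rot: [-1.54, 1.567, -3.091]
ft_force: [-0.5, -1.1, -2.3]
opening: 0.0544
t 6.825 tcp [0.5712 0.0881 0.1738] F [-0.4702 -1.1377 -2.3316] open 0.054421186257759505 q7 -0.4492719434794796
jaw ang 1.1591104677850337 tool x [-0.0035 -0.0002 -1.    ]
```

View pics/5w.png

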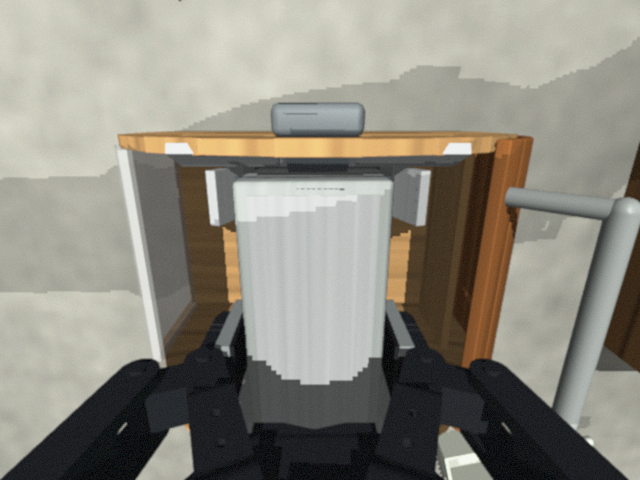

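```bash
python3 -m creep '[{"hand":0,"dx":0.4,"dy":0.03,"dz":0,"rx":0,"ry":0,"rz":0.02},{"hand":0,"dx":0.8,"dy":0.03,"dz":0,"rx":0,"ry":0,"rz":0.02},{"hand":0,"dx":1.2,"dy":0.03,"dz":0,"rx":0,"ry":0,"rz":0.02},{"hand":0,"dx":1.55,"dy":0.03,"dz":0,"rx":0,"ry":0,"rz":0.02},{"hand":0,"dx":1.55,"dy":0.03,"dz":0,"rx":0,"ry":0,"rz":0.02}]'
python3 -c "
from h import *
st()
p=manip.capture('wrist');save(p,'6w.png');W=cloud(p)
for v in range(60,300,10):print(v,W[v,315])"
```

```text
time_s: 7.5
tcp_pos: [0.5724, 0.0882, 0.1356]
ee_rot: [1.807, 1.57, 0.256]
ft_force: [2.0, -0.1, 3.0]
opening: 0.055
t 7.5 tcp [0.5724 0.0882 0.1356] F [ 2.001  -0.0532  2.961 ] open 0.05503753554115643 q7 -0.4748546479108376
jaw ang 1.158498870770282 tool x [ 0.0009  0.0002 -1.    ]
60 [ 0.5708  0.212  -0.0011]
70 [ 0.5709  0.2061 -0.001 ]
80 [ 0.571   0.2001 -0.0008]
90 [0.5711 0.1939 0.0002]
100 [0.571  0.1773 0.1593]
110 [0.571  0.1749 0.1595]
120 [0.5711 0.1726 0.1593]
130 [0.5711 0.1702 0.1585]
140 [0.5712 0.1677 0.1573]
150 [0.5712 0.1659 0.1697]
160 [0.5712 0.1637 0.1699]
170 [0.5713 0.1614 0.1699]
180 [0.5714 0.1567 0.1534]
190 [0.5715 0.1528 0.1476]
200 [0.5717 0.147  0.1339]
210 [0.5718 0.1434 0.1334]
220 [0.5719 0.1398 0.1336]
230 [0.572  0.1361 0.1333]
240 [0.572  0.1325 0.1337]
250 [0.5721 0.1288 0.134 ]
260 [0.5722 0.1247 0.1334]
270 [0.5723 0.1205 0.1328]
280 [0.5724 0.1164 0.1328]
290 [0.5725 0.1126 0.1335]
```

View pics/6w.png

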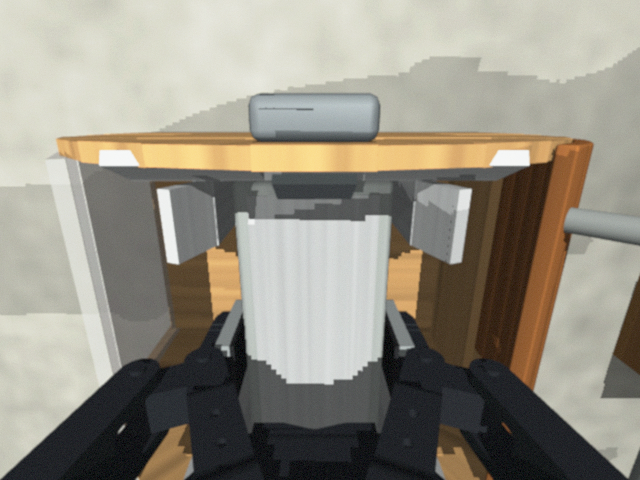

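```bash
python3 -m creep '[{"hand":100,"dx":0,"dy":0,"dz":0,"rx":0,"ry":0,"rz":0},{"hand":100,"dx":0,"dy":0,"dz":0,"rx":0,"ry":0,"rz":0},{"hand":100,"dx":0,"dy":0,"dz":0,"rx":0,"ry":0,"rz":0},{"hand":100,"dx":-0.5,"dy":0,"dz":0,"rx":0,"ry":0,"rz":0},{"hand":100,"dx":-2,"dy":0,"dz":0,"rx":0,"ry":0,"rz":0}]'
python3 -m creep '[{"hand":100,"dx":-2,"dy":0,"dz":0,"rx":0,"ry":0,"rz":0},{"hand":100,"dx":-4,"dy":0,"dz":0,"rx":0,"ry":0,"rz":0},{"hand":100,"dx":-4,"dy":0,"dz":0,"rx":0,"ry":0,"rz":0},{"hand":100,"dx":-4,"dy":0,"dz":0,"rx":0,"ry":0,"rz":0}]'
python3 -c "
from h import *
st();plan([.472,.331,.3],24)
for k in ['wrist','scene']:
  p=manip.capture(k);save(p,'7'+k+'.png',None if k!='scene' else (230,200,430,390),1 if k!='scene' else 3);W=cloud(p)
  if k=='wrist':
    for v in range(100,320,10):print(v,W[v,315])"
```

```text
time_s: 8.18
tcp_pos: [0.5713, 0.0878, 0.186]
ee_rot: [-1.425, 1.569, -2.975]
ft_force: [0.9, -0.0, 0.3]
opening: 0.0852
time_s: 8.68
tcp_pos: [0.572, 0.0881, 0.2867]
ee_rot: [1.599, 1.569, 0.049]
ft_force: [-0.4, -0.3, -0.4]
opening: 0.0854
t 8.675 tcp [0.572  0.0881 0.2867] F [-0.4267 -0.2732 -0.4327] open 0.08540232114615563 q7 -0.3928148111859048
jaw ang 1.1483901550903755 tool x [ 0.0019  0.0001 -1.    ]
shift units [-0.5394 -3.8052 -9.7946] turn units [-2.8565  0.0023 -0.0133] rows>= 4.208655967401901 2.135687403504389
100 [ 0.5715  0.1975 -0.0004]
110 [0.5717 0.1874 0.0001]
120 [0.5713 0.1748 0.1595]
130 [0.5714 0.1685 0.1574]
140 [0.5715 0.1625 0.1704]
150 [0.5717 0.1552 0.1527]
160 [0.572  0.1471 0.1385]
170 [0.5721 0.1399 0.139 ]
180 [0.5723 0.1324 0.1388]
190 [0.5725 0.1248 0.1384]
200 [0.5726 0.1173 0.1398]
210 [0.5728 0.1095 0.14  ]
220 [0.573  0.1011 0.138 ]
230 [0.5732 0.0933 0.1395]
240 [0.5733 0.0851 0.1398]
250 [0.5735 0.0764 0.1391]
260 [0.5737 0.0683 0.1403]
270 [0.5739 0.0594 0.1401]
280 [0.5741 0.0503 0.1396]
290 [0.5743 0.041  0.1394]
300 [0.5744 0.0356 0.1469]
310 [0.5745 0.0304 0.1539]
```

View pics/7wrist.png

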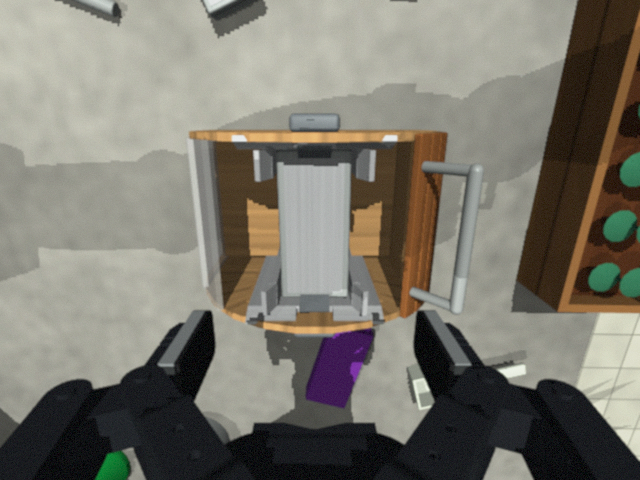

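View pics/7scene.png

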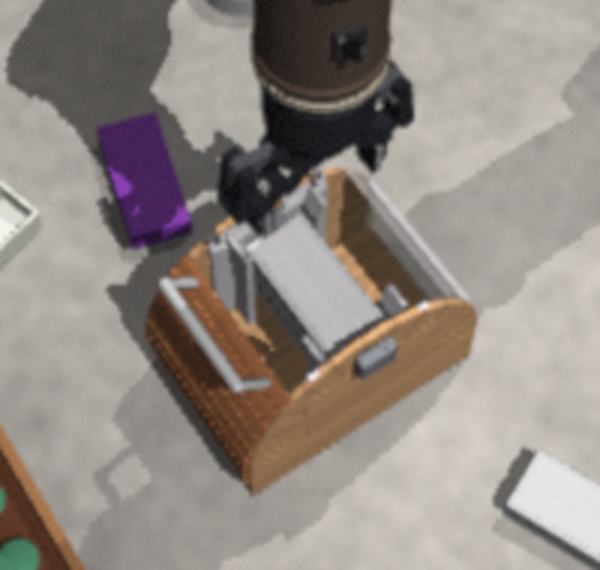

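```bash
python3 -m creep '[{"hand":100,"dx":0,"dy":-0.8,"dz":-2,"rx":-0.7,"ry":0,"rz":0},{"hand":100,"dx":0.2,"dy":-1.6,"dz":-4.2,"rx":-1.4,"ry":0,"rz":0},{"hand":100,"dx":0.6,"dy":-2.4,"dz":-6.4,"rx":-2.1,"ry":0,"rz":0},{"hand":100,"dx":1.5,"dy":-3.2,"dz":-8.5,"rx":-2.86,"ry":0,"rz":-0.01},{"hand":100,"dx":3,"dy":-3.8,"dz":-9.85,"rx":-2.86,"ry":0,"rz":-0.01}]'
python3 -m creep '[{"hand":100,"dx":0,"dy":0,"dz":0,"rx":0,"ry":0,"rz":0},{"hand":100,"dx":0,"dy":0,"dz":0,"rx":0,"ry":0,"rz":0},{"hand":100,"dx":0,"dy":0,"dz":0,"rx":0,"ry":0,"rz":0},{"hand":100,"dx":0,"dy":0,"dz":0,"rx":0,"ry":0,"rz":0}]'
python3 -c "
from h import *
st();p=manip.capture('wrist');save(p,'8w.png');W=cloud(p);r=rect(W,(.472,.333),.019,.034)[:2];print(r);c=r[0][0];plan([c[0]/1000,c[1]/1000,0.0255],r[0][2] if r[0][1][0]<80 else r[0][2]-90)"
```

```text
time_s: 9.4
tcp_pos: [0.471, 0.3354, 0.2105]
ee_rot: [2.693, 1.569, 1.546]
ft_force: [1.4, 0.2, -1.2]
opening: 0.0851
time_s: 9.9
tcp_pos: [0.4734, 0.3317, 0.2118]
ee_rot: [1.301, 1.57, 0.147]
ft_force: [0.2, -0.8, -0.1]
opening: 0.0856
t 9.9 tcp [0.4734 0.3317 0.2118] F [ 0.1554 -0.8365 -0.0952] open 0.08563552655526738 q7 -0.5609683127438368
jaw ang 23.91564987786477 tool x [ 0.0011  0.0002 -1.    ]
(((470.57635498046875, 335.3729553222656), (56.08350372314453, 119.25836944580078), 23.907468795776367), np.float64(0.025261091481022457))
shift units [ 7.4524 -0.0461 -0.1719] turn units [ 0.004   0.0015 -0.0074] rows>= 2.981814184803691 0.006371929524072452
```

View pics/8w.png

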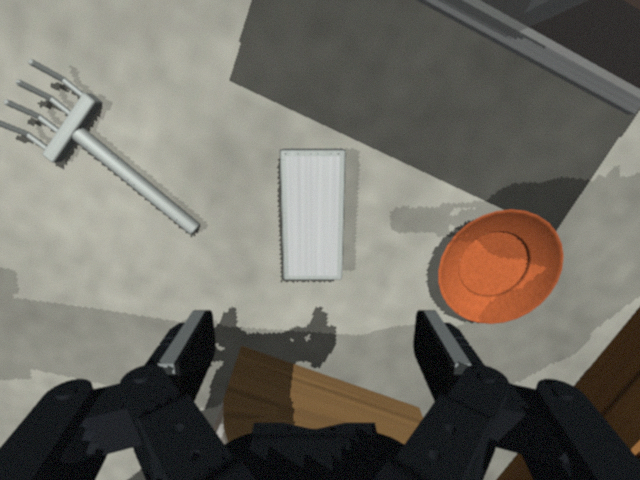

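```bash
python3 -m creep '[{"hand":100,"dx":2.4,"dy":-0.05,"dz":-0.17,"rx":0,"ry":0,"rz":0},{"hand":100,"dx":4.5,"dy":-0.05,"dz":-0.17,"rx":0,"ry":0,"rz":0},{"hand":100,"dx":6.3,"dy":-0.05,"dz":-0.17,"rx":0,"ry":0,"rz":0},{"hand":100,"dx":7.35,"dy":-0.05,"dz":-0.17,"rx":0,"ry":0,"rz":0},{"hand":100,"dx":7.35,"dy":-0.05,"dz":-0.17,"rx":0,"ry":0,"rz":0}]';python3 -m creep '[{"hand":0,"dx":0,"dy":0,"dz":0,"rx":0,"ry":0,"rz":0},{"hand":0,"dx":0,"dy":0,"dz":0,"rx":0,"ry":0,"rz":0},{"hand":0,"dx":0,"dy":0,"dz":0,"rx":0,"ry":0,"rz":0},{"hand":0,"dx":0,"dy":0,"dz":0,"rx":0,"ry":0,"rz":0}]'
python3 -c "
from h import *
st()"
python3 -m creep '[{"hand":0,"dx":-1,"dy":0,"dz":0,"rx":0,"ry":0,"rz":0},{"hand":0,"dx":-3,"dy":0,"dz":0,"rx":0,"ry":0,"rz":0},{"hand":0,"dx":-5.5,"dy":0,"dz":0,"rx":0,"ry":0,"rz":0},{"hand":0,"dx":-8,"dy":0,"dz":0,"rx":0,"ry":0,"rz":0},{"hand":0,"dx":-10,"dy":0,"dz":0,"rx":0,"ry":0,"rz":0}]'
python3 -c "
from h import *
st();plan([0.572,0.088,0.28],1.15)"
```

```text
time_s: 10.58
tcp_pos: [0.469, 0.3347, 0.0261]
ee_rot: [-1.234, 1.567, -2.386]
ft_force: [0.1, 0.1, 1.5]
opening: 0.0852
time_s: 11.08
tcp_pos: [0.4706, 0.3367, 0.0294]
ee_rot: [1.72, 1.568, 0.568]
ft_force: [-0.0, -0.5, 6.2]
opening: 0.0548
t 11.075 tcp [0.4706 0.3367 0.0294] F [-0.011  -0.5195  6.1558] open 0.0548022995705024 q7 -0.7227896440356698
jaw ang 24.00994318890669 tool x [ 0.0027  0.0017 -1.    ]
time_s: 11.7
tcp_pos: [0.4695, 0.3361, 0.2814]
ee_rot: [1.716, 1.567, 0.565]
ft_force: [1.4, -0.2, -2.1]
opening: 0.0547
t 11.7 tcp [0.4695 0.3361 0.2814] F [ 1.3868 -0.2413 -2.09  ] open 0.05471802737624433 q7 -0.5297177258827502
jaw ang 24.042209364676953 tool x [ 0.0028  0.0018 -1.    ]
shift units [ 0.0507 -0.2999 10.7343] turn units [ 2.8615 -0.0082 -0.0228] rows>= 4.295461073191422 2.1395375980247153
```

```bash
python3 -m creep '[{"hand":0,"dx":0,"dy":0,"dz":2.2,"rx":0.7,"ry":0,"rz":0},{"hand":0,"dx":0,"dy":-0.1,"dz":4.4,"rx":1.4,"ry":0,"rz":0},{"hand":0,"dx":0,"dy":-0.2,"dz":6.6,"rx":2.1,"ry":0,"rz":0},{"hand":0,"dx":0,"dy":-0.3,"dz":8.8,"rx":2.86,"ry":0,"rz":-0.02},{"hand":0,"dx":0,"dy":-0.3,"dz":10.73,"rx":2.86,"ry":0,"rz":-0.02}]'
python3 -m creep '[{"hand":0,"dx":0,"dy":0,"dz":0,"rx":0,"ry":0,"rz":0},{"hand":0,"dx":0,"dy":0,"dz":0,"rx":0,"ry":0,"rz":0},{"hand":0,"dx":0,"dy":0,"dz":0,"rx":0,"ry":0,"rz":0},{"hand":0,"dx":0,"dy":0,"dz":0,"rx":0,"ry":0,"rz":0}]'
python3 -c "
from h import *
st();p=manip.capture('wrist');save(p,'9w.png');W=cloud(p);s=manip.sense()
d=(W-s['tcp_pos'])@Rm(s['ee_rot'])
m=(abs(d[...,0])<.04)&(d[...,2]<-.03)&(abs(d[...,1])<.04)
P=d[m];print('toolframe x(top)',np.percentile(P[:,0],[5,50,95]),'y',P[:,1].min(),P[:,1].max(),'z far',P[:,2].min());plan([.5722,.088,.215],1.15)
for v in range(110,190,8): print(v,W[v,315])
"
```

```text
time_s: 12.32
tcp_pos: [0.5724, 0.0856, 0.2787]
ee_rot: [-0.766, 1.569, -2.319]
ft_force: [0.1, 0.8, -1.0]
opening: 0.0551
time_s: 12.82
tcp_pos: [0.5716, 0.0891, 0.2778]
ee_rot: [-1.444, 1.568, -2.993]
ft_force: [0.5, -0.0, -1.4]
opening: 0.0546
t 12.825 tcp [0.5716 0.0891 0.2778] F [ 0.4905 -0.0024 -1.411 ] open 0.05464893255745942 q7 -0.3993139741563385
jaw ang 1.2675698686179875 tool x [-0.0024 -0.0004 -1.    ]
toolframe x(top) [0.0031 0.0042 0.0166] y -0.02836274484741372 0.028300389987170157 z far -0.05929136124067087
shift units [2.5073 0.0269 0.0317] turn units [0.0114 0.003  0.0179] rows>= 1.0030429224316437 0.016029695316710425
110 [ 0.5698  0.188  -0.0021]
118 [0.5701 0.1768 0.1592]
126 [0.5702 0.1719 0.1585]
134 [0.5703 0.1673 0.1704]
142 [0.5704 0.1626 0.1698]
150 [0.5706 0.1568 0.1541]
158 [0.5707 0.1506 0.1425]
166 [0.5708 0.1447 0.1395]
174 [0.571  0.1389 0.1386]
182 [0.5711 0.1334 0.14  ]
```

View pics/9w.png

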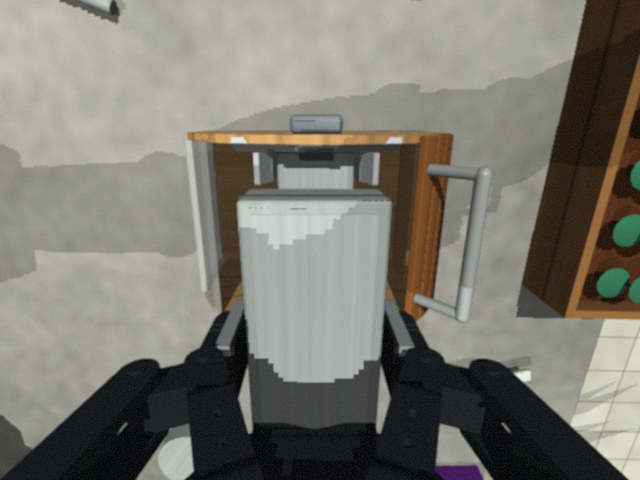

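```bash
python3 -c "
from h import *
st();plan([.572,.0943,.178],1.15)"
```

```text
t 12.875 tcp [0.5717 0.0888 0.2777] F [-0.4995  0.3068 -1.6937] open 0.054647086321817 q7 -0.399294774943604
jaw ang 1.2410345805203056 tool x [-0.0025 -0.0005 -1.    ]
shift units [ 3.9872  0.0281 -0.2211] turn units [0.0114 0.003  0.0179] rows>= 1.5973529823468224 0.016029695316710425
```

```bash
python3 -m creep '[{"hand":0,"dx":1,"dy":0.03,"dz":-0.22,"rx":0.01,"ry":0,"rz":0.02},{"hand":0,"dx":2.4,"dy":0.03,"dz":-0.22,"rx":0.01,"ry":0,"rz":0.02},{"hand":0,"dx":3.4,"dy":0.03,"dz":-0.22,"rx":0.01,"ry":0,"rz":0.02},{"hand":0,"dx":3.9,"dy":0.03,"dz":-0.22,"rx":0.01,"ry":0,"rz":0.02},{"hand":0,"dx":3.9,"dy":0.03,"dz":-0.22,"rx":0.01,"ry":0,"rz":0.02}]'
python3 -m creep '[{"hand":0,"dx":0,"dy":0,"dz":0,"rx":0,"ry":0,"rz":0},{"hand":0,"dx":0,"dy":0,"dz":0,"rx":0,"ry":0,"rz":0},{"hand":0,"dx":0,"dy":0,"dz":0,"rx":0,"ry":0,"rz":0}]'
python3 -c "
from h import *
st();p=manip.capture('wrist');save(p,'10w.png');plan([.572,.0943,.1375],1.15)"
```

```text
time_s: 13.5
tcp_pos: [0.5721, 0.0936, 0.1797]
ee_rot: [-0.969, 1.57, -2.52]
ft_force: [0.6, 0.0, -0.5]
opening: 0.0546
time_s: 13.88
tcp_pos: [0.5726, 0.0932, 0.1806]
ee_rot: [1.065, 1.57, -0.487]
ft_force: [1.2, 0.4, -1.1]
opening: 0.0545
t 13.875 tcp [0.5726 0.0932 0.1806] F [ 1.158   0.3853 -1.1444] open 0.054486549400409666 q7 -0.462592162301643
jaw ang 1.0571097241320817 tool x [ 0.0011 -0.0006 -1.    ]
shift units [ 1.7184 -0.0231 -0.0443] turn units [-0.0116  0.0041 -0.0063] rows>= 0.6876417927940879 0.010329126645483681
```

View pics/10w.png

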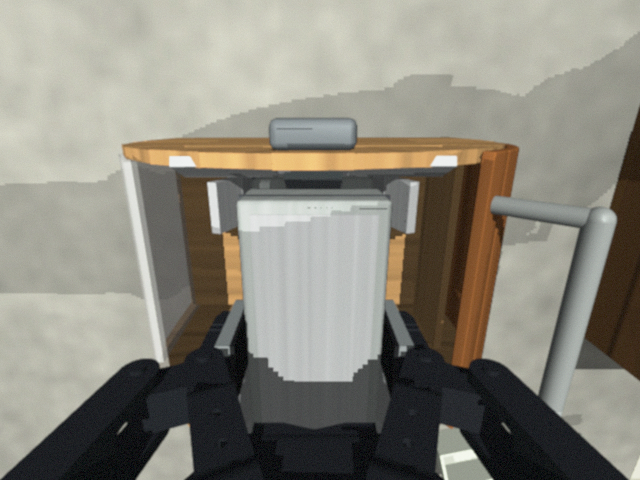

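Aligned: tin at (313,290) is centred between the guides (222 and 405). Pressing.

```bash
python3 -m creep '[{"hand":0,"dx":0.5,"dy":-0.01,"dz":-0.04,"rx":0,"ry":0,"rz":0},{"hand":0,"dx":0.9,"dy":-0.01,"dz":-0.04,"rx":0,"ry":0,"rz":0},{"hand":0,"dx":1.3,"dy":-0.01,"dz":-0.04,"rx":0,"ry":0,"rz":0},{"hand":0,"dx":1.75,"dy":-0.01,"dz":-0.04,"rx":0,"ry":0,"rz":0},{"hand":0,"dx":1.75,"dy":-0.01,"dz":-0.04,"rx":0,"ry":0,"rz":0}]'
python3 -c "
from h import *
st()
p=manip.capture('wrist');save(p,'11w.png');W=cloud(p)
for v in range(140,320,10):print(v,W[v,315])"
```

```text
time_s: 14.55
tcp_pos: [0.5722, 0.0943, 0.1356]
ee_rot: [-0.069, 1.57, -1.621]
ft_force: [1.3, -0.3, 5.0]
opening: 0.055
t 14.55 tcp [0.5722 0.0943 0.1356] F [ 1.3099 -0.2895  4.9974] open 0.054981652930610546 q7 -0.4929129603993176
jaw ang 1.0742958677065697 tool x [-0.     -0.0005 -1.    ]
140 [0.5711 0.1738 0.1582]
150 [0.5712 0.1713 0.1588]
160 [0.5712 0.1688 0.1589]
170 [0.5713 0.1672 0.1671]
180 [0.5713 0.1652 0.1698]
190 [0.5713 0.1628 0.1698]
200 [0.5715 0.1571 0.1535]
210 [0.5716 0.1529 0.1482]
220 [0.5718 0.1453 0.1312]
230 [0.5719 0.1417 0.1317]
240 [0.572  0.1375 0.1306]
250 [0.572  0.1338 0.131 ]
260 [0.5721 0.1302 0.1318]
270 [0.5722 0.1261 0.1317]
280 [0.5723 0.1218 0.1312]
290 [0.5724 0.1174 0.1309]
300 [0.5724 0.1138 0.1322]
310 [0.5725 0.1094 0.132 ]
```

View pics/11w.png

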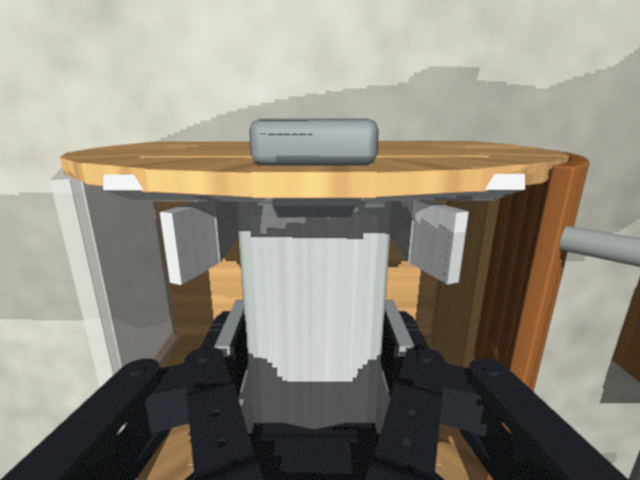

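Tin top at 131.5 mm, the +y catch at (318,208) is out above it. Release and lift.

```bash
python3 -m creep '[{"hand":100,"dx":0,"dy":0,"dz":0,"rx":0,"ry":0,"rz":0},{"hand":100,"dx":0,"dy":0,"dz":0,"rx":0,"ry":0,"rz":0},{"hand":100,"dx":0,"dy":0,"dz":0,"rx":0,"ry":0,"rz":0},{"hand":100,"dx":-0.5,"dy":0,"dz":0,"rx":0,"ry":0,"rz":0},{"hand":100,"dx":-2,"dy":0,"dz":0,"rx":0,"ry":0,"rz":0}]'
python3 -m creep '[{"hand":100,"dx":-2,"dy":0,"dz":0,"rx":0,"ry":0,"rz":0},{"hand":100,"dx":-4,"dy":0,"dz":0,"rx":0,"ry":0,"rz":0},{"hand":100,"dx":-4,"dy":0,"dz":0,"rx":0,"ry":0,"rz":0},{"hand":100,"dx":-4,"dy":0,"dz":0,"rx":0,"ry":0,"rz":0}]'
python3 -c "
from h import *
st()
for k in ['wrist']:
  p=manip.capture(k);save(p,'12'+k+'.png');W=cloud(p);np.save('12.npy',W)
  for v in range(140,320,10):print(v,W[v,315])
  m=(W[...,0]>.645)&(W[...,0]<.72)&(W[...,2]>.15)&(W[...,1]>.04)&(W[...,1]<.14)
  P=W[m];print(len(P),P.min(0),P.max(0));
  for y in (.05,.07,.09,.11,.13):
    Q=P[abs(P[:,1]-y)<.004];print(y,Q[:,0].min(),Q[:,0].max(),Q[:,2].max(),Q[np.argmax(Q[:,2])])
"
```

```text
time_s: 15.22
tcp_pos: [0.5709, 0.0939, 0.1859]
ee_rot: [-1.238, 1.567, -2.79]
ft_force: [0.3, 0.4, 0.2]
opening: 0.0855
time_s: 15.72
tcp_pos: [0.5718, 0.0942, 0.2866]
ee_rot: [0.611, 1.57, -0.941]
ft_force: [0.0, 0.3, 0.1]
opening: 0.0857
t 15.725 tcp [0.5718 0.0942 0.2866] F [0.0413 0.2611 0.093 ] open 0.08569886348987471 q7 -0.40977776307848773
jaw ang 1.0683669849106063 tool x [ 0.0005 -0.0007 -1.    ]
140 [0.5713 0.1681 0.157 ]
150 [0.5714 0.1623 0.1698]
160 [0.5716 0.1542 0.15  ]
170 [0.5718 0.1459 0.1387]
180 [0.572  0.1384 0.1385]
190 [0.5721 0.1309 0.1391]
200 [0.5723 0.1233 0.1397]
210 [0.5724 0.1153 0.1387]
220 [0.5726 0.1075 0.1396]
230 [0.5728 0.0992 0.1391]
240 [0.5729 0.0907 0.1385]
250 [0.5731 0.0826 0.1396]
260 [0.5733 0.0736 0.1386]
270 [0.5735 0.0646 0.1381]
280 [0.5736 0.0561 0.1392]
290 [0.5738 0.0466 0.1385]
300 [0.574 0.038 0.14 ]
310 [0.5741 0.0332 0.1483]
2669 [0.645  0.0407 0.15  ] [0.6822 0.14   0.3355]
0.05 0.6457930412929255 0.6821304077895909 0.17959411538438977 [0.6774 0.0504 0.1796]
0.07 0.6453928592007809 0.6820463790468445 0.17944413849743363 [0.6772 0.0712 0.1794]
0.09 0.645118018241341 0.6810630145216645 0.17934331715972707 [0.6753 0.0878 0.1793]
0.11 0.6450013271269507 0.6807684923420754 0.33554446847044156 [0.6451 0.1081 0.3355]
0.13 0.6450890764827448 0.6812370495229191 0.17977316817194713 [0.6753 0.1289 0.1798]
```

View pics/12wrist.png

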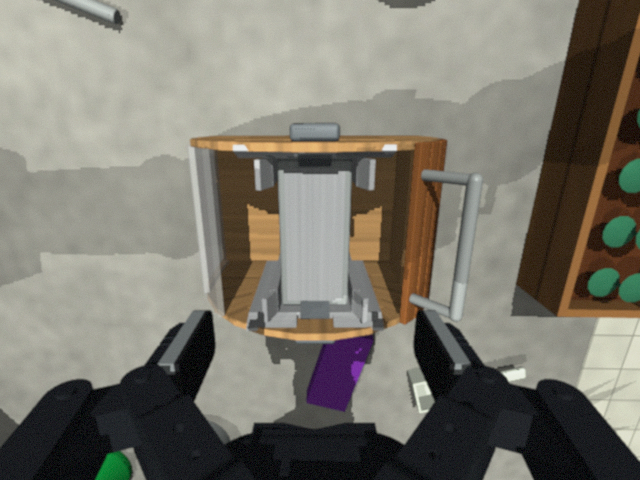

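```bash
python3 -m creep '[{"hand":35,"dx":0,"dy":1.5,"dz":0,"rx":0,"ry":0,"rz":0},{"hand":35,"dx":0,"dy":3,"dz":0,"rx":0,"ry":0,"rz":0},{"hand":35,"dx":0,"dy":4.2,"dz":0.05,"rx":0,"ry":0,"rz":0},{"hand":35,"dx":0,"dy":4.2,"dz":0.05,"rx":0,"ry":0,"rz":0}]'
python3 -m creep '[{"hand":35,"dx":1,"dy":0,"dz":0,"rx":0,"ry":0,"rz":0},{"hand":35,"dx":1,"dy":0,"dz":0,"rx":0,"ry":0,"rz":0},{"hand":35,"dx":1,"dy":0,"dz":0,"rx":0,"ry":0,"rz":0}]'
python3 -c "
from h import *
st();p=manip.capture('wrist');save(p,'13w.png');W=cloud(p)
s=manip.sense();d=(W-s['tcp_pos'])@Rm(s['ee_rot'])
m=(W[...,0]>.66)&(W[...,0]<.70)&(W[...,2]>.16)&(W[...,2]<.19)&(W[...,1]>.1)&(W[...,1]<.14)
P=W[m];print(len(P),P.min(0),P.max(0),np.median(P[P[:,2]>P[:,2].max()-.0015],0))
m=(abs(d[...,1])<.06)&(d[...,0]>-.02)&(d[...,0]<.04)&(abs(d[...,2])<.03);Q=d[m];Q=Q[Q[:,0]>Q[:,0].max()-.004];print('tips',Q[:,0].max(),Q[:,1].min(),Q[:,1].max());plan([.6765,.096,.189],1.1)"
```

```text
time_s: 16.27
tcp_pos: [0.6778, 0.0944, 0.2836]
ee_rot: [-1.248, 1.568, -2.801]
ft_force: [-0.7, 0.8, 0.5]
opening: 0.03
time_s: 16.65
tcp_pos: [0.6767, 0.0951, 0.2617]
ee_rot: [-0.233, 1.57, -1.785]
ft_force: [-0.1, 0.2, 0.5]
opening: 0.0297
t 16.65 tcp [0.6767 0.0951 0.2617] F [-0.0633  0.2408  0.5056] open 0.02968366864453161 q7 -0.3886999903342497
jaw ang 1.082926877031995 tool x [-0.0001 -0.0006 -1.    ]
1028 [0.6712 0.1    0.1734] [0.6817 0.14   0.1799] [0.6765 0.1223 0.1787]
tips 0.026224249162410906 -0.016128490462320993 0.014853396010239609
shift units [ 2.9273 -0.0204 -0.0328] turn units [-0.0024  0.0032 -0.0058] rows>= 1.1710213157826588 0.005276663874422845
```

View pics/13w.png

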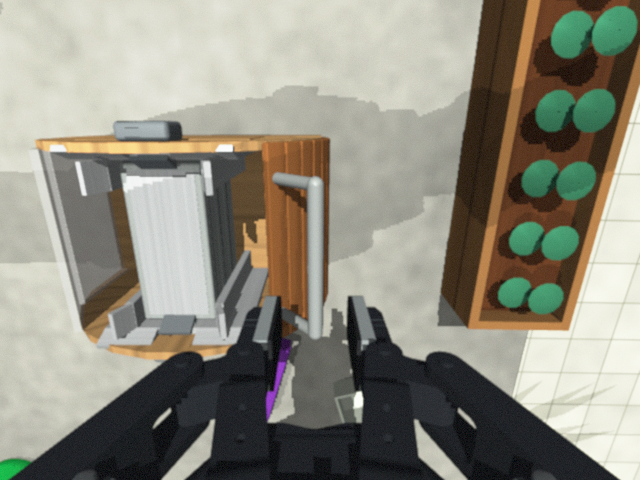

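```bash
python3 -m creep '[{"hand":35,"dx":1.5,"dy":0,"dz":0,"rx":0,"ry":0,"rz":0},{"hand":35,"dx":2.5,"dy":0,"dz":0,"rx":0,"ry":0,"rz":0},{"hand":25,"dx":2.9,"dy":0,"dz":0,"rx":0,"ry":0,"rz":0},{"hand":20,"dx":2.9,"dy":0,"dz":0,"rx":0,"ry":0,"rz":0},{"hand":20,"dx":2.9,"dy":0,"dz":0,"rx":0,"ry":0,"rz":0}]'
python3 -c "
from h import *
st()
s=manip.sense();R=Rm(s['ee_rot']);t=s['tcp_pos']
# arc: bar target with rear pad contact: TCP = bar + (-off) along x, +15 z
yw=np.radians(1.1);ax=np.array([.572,.0937,.06]);ex=np.array([np.cos(yw),np.sin(yw),0])
for th in (47.6,55,62,69,76,83,90,97,104,111,118,124.2,126):
  a=np.radians(th);b=ax+.155*(np.cos(a)*ex+np.array([0,0,np.sin(a)])); tt=b+np.array([-.003,0,.015]); print(th,tt,R.T@(tt-t)/.025)
"
```

```text
time_s: 17.32
tcp_pos: [0.6778, 0.0953, 0.1903]
ee_rot: [1.516, 1.569, -0.036]
ft_force: [0.0, 0.6, -0.5]
opening: 0.0172
t 17.325 tcp [0.6778 0.0953 0.1903] F [ 0.0325  0.5878 -0.5269] open 0.017221792157739044 q7 -0.4150834590044446
jaw ang 1.0712759107744037 tool x [ 0.0022 -0.0001 -1.    ]
47.6 [0.6735 0.0957 0.1895] [ 0.0325 -0.1704 -0.0189]
55 [0.6579 0.0954 0.202 ] [-0.4692 -0.7938 -0.0186]
62 [0.6418 0.0951 0.2119] [-0.8661 -1.4384 -0.0182]
69 [0.6245 0.0948 0.2197] [-1.1815 -2.1265 -0.0178]
76 [0.6065 0.0944 0.2254] [-1.4107 -2.848  -0.0174]
83 [0.5879 0.0941 0.2288] [-1.5503 -3.592  -0.017 ]
90 [0.569  0.0937 0.23  ] [-1.5982 -4.3475 -0.0166]
97 [0.5501 0.0933 0.2288] [-1.5536 -5.1032 -0.0163]
104 [0.5315 0.093  0.2254] [-1.4172 -5.8478 -0.0159]
111 [0.5135 0.0926 0.2197] [-1.1912 -6.5703 -0.0156]
118 [0.4962 0.0923 0.2119] [-0.8787 -7.2598 -0.0153]
124.2 [0.4819 0.092  0.2032] [-0.5336 -7.8348 -0.015 ]
126 [0.4779 0.092  0.2004] [-0.422  -7.9944 -0.015 ]
```

```bash
python3 -m creep '[{"hand":20,"dx":0,"dy":-0.17,"dz":-0.02,"rx":0,"ry":0,"rz":0},{"hand":20,"dx":-0.47,"dy":-0.79,"dz":-0.02,"rx":0,"ry":0,"rz":0},{"hand":20,"dx":-0.87,"dy":-1.44,"dz":-0.02,"rx":0,"ry":0,"rz":0},{"hand":20,"dx":-1.18,"dy":-2.13,"dz":-0.02,"rx":0,"ry":0,"rz":0},{"hand":20,"dx":-1.41,"dy":-2.85,"dz":-0.02,"rx":0,"ry":0,"rz":0}]'
python3 -c "
from h import *
st()
for k in ['wrist','scene']:
  p=manip.capture(k);save(p,'14'+k+'.png',None if k!='scene' else (230,200,430,390),1 if k!='scene' else 3)
s=manip.sense();R=Rm(s['ee_rot']);t=s['tcp_pos']
yw=np.radians(1.1);ax=np.array([.572,.0937,.06]);ex=np.array([np.cos(yw),np.sin(yw),0])
for th in (76,83,90,97,104,111,118,124.2,126):
  a=np.radians(th);b=ax+.155*(np.cos(a)*ex+np.array([0,0,np.sin(a)])); tt=b+np.array([-.003,0,.015]); print(th,tt,R.T@(tt-t)/.025)
"
```

```text
time_s: 17.95
tcp_pos: [0.608, 0.0944, 0.2269]
ee_rot: [1.623, 1.563, 0.07]
ft_force: [5.9, -0.4, 4.3]
opening: 0.0169
t 17.95 tcp [0.608  0.0944 0.2269] F [ 5.9381 -0.4491  4.3172] open 0.016899855826280244 q7 -0.4307239201772744
jaw ang 1.026527680131875 tool x [ 0.0078  0.0006 -1.    ]
76 [0.6065 0.0944 0.2254] [0.0406 0.0287 0.0068]
83 [0.5879 0.0941 0.2288] [-0.1003 -0.715   0.007 ]
90 [0.569  0.0937 0.23  ] [-0.1495 -1.4704  0.0072]
97 [0.5501 0.0933 0.2288] [-0.1063 -2.2262  0.0073]
104 [0.5315 0.093  0.2254] [ 0.0287 -2.9711  0.0074]
111 [0.5135 0.0926 0.2197] [ 0.2535 -3.6939  0.0075]
118 [0.4962 0.0923 0.2119] [ 0.5647 -4.384   0.0075]
124.2 [0.4819 0.092  0.2032] [ 0.9088 -4.9596  0.0075]
126 [0.4779 0.092  0.2004] [ 1.0202 -5.1194  0.0075]
```

View pics/14scene.png

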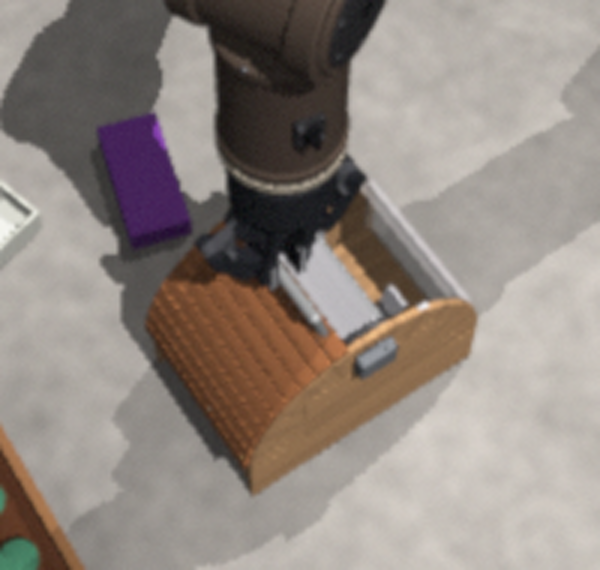

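View pics/14wrist.png

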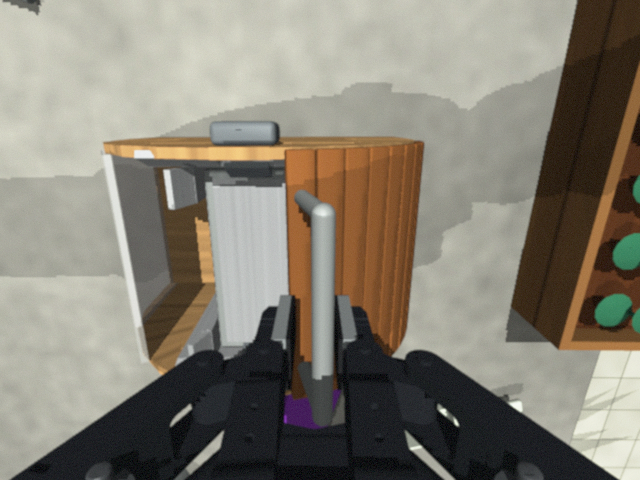

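```bash
python3 -m creep '[{"hand":20,"dx":-0.1,"dy":-0.72,"dz":0,"rx":0,"ry":0,"rz":0},{"hand":20,"dx":-0.15,"dy":-1.47,"dz":0,"rx":0,"ry":0,"rz":0},{"hand":20,"dx":-0.1,"dy":-2.23,"dz":0,"rx":0,"ry":0,"rz":0},{"hand":20,"dx":0.03,"dy":-2.97,"dz":0,"rx":0,"ry":0,"rz":0},{"hand":20,"dx":0.25,"dy":-3.69,"dz":0,"rx":0,"ry":0,"rz":0}]'
python3 -c "
from h import *
st()
s=manip.sense();R=Rm(s['ee_rot']);t=s['tcp_pos']
yw=np.radians(1.1);ax=np.array([.572,.0937,.06]);ex=np.array([np.cos(yw),np.sin(yw),0])
for th in (104,111,118,124.2,126):
  a=np.radians(th);b=ax+.155*(np.cos(a)*ex+np.array([0,0,np.sin(a)])); tt=b+np.array([-.003,0,.015]); print(th,tt,R.T@(tt-t)/.025)
"
```

```text
time_s: 18.68
tcp_pos: [0.5143, 0.0927, 0.2183]
ee_rot: [1.543, 1.568, -0.009]
ft_force: [3.8, 1.1, 2.5]
opening: 0.0175
t 18.675 tcp [0.5143 0.0927 0.2183] F [3.7805 1.0974 2.5166] open 0.017503320019806274 q7 -0.45714923781548206
jaw ang 1.0600219150897146 tool x [ 0.0026 -0.     -1.    ]
104 [0.5315 0.093  0.2254] [-0.2818  0.6894  0.0007]
111 [0.5135 0.0926 0.2197] [-0.056  -0.0331  0.0012]
118 [0.4962 0.0923 0.2119] [ 0.2562 -0.7228  0.0016]
124.2 [0.4819 0.092  0.2032] [ 0.6011 -1.2979  0.002 ]
126 [0.4779 0.092  0.2004] [ 0.7127 -1.4575  0.0021]
```

```bash
python3 -m creep '[{"hand":20,"dx":0.25,"dy":-0.72,"dz":0,"rx":0,"ry":0,"rz":0},{"hand":20,"dx":0.45,"dy":-1.05,"dz":0,"rx":0,"ry":0,"rz":0},{"hand":20,"dx":0.6,"dy":-1.3,"dz":0,"rx":0,"ry":0,"rz":0},{"hand":20,"dx":0.68,"dy":-1.4,"dz":0,"rx":0,"ry":0,"rz":0},{"hand":20,"dx":0.68,"dy":-1.4,"dz":0,"rx":0,"ry":0,"rz":0}]'
python3 -c "
from h import *
st()
for k in ['wrist','scene']:
  p=manip.capture(k);save(p,'15'+k+'.png',None if k!='scene' else (230,200,430,390),1 if k!='scene' else 3)
  W=cloud(p)
  m=(W[...,0]>.46)&(W[...,0]<.51)&(W[...,2]>.18)&(W[...,2]<.2)&(W[...,1]>.11)&(W[...,1]<.14)
  P=W[m];print(k,len(P),P.min(0),P.max(0))
"
```

```text
time_s: 19.3
tcp_pos: [0.4813, 0.0921, 0.2019]
ee_rot: [1.663, 1.565, 0.11]
ft_force: [7.9, -0.8, 3.4]
opening: 0.0176
t 19.3 tcp [0.4813 0.0921 0.2019] F [ 7.8793 -0.82    3.3501] open 0.017622602685750468 q7 -0.4757052887281944
jaw ang 1.0382966636130255 tool x [ 0.0055  0.0006 -1.    ]
wrist 1765 [0.4795 0.11   0.1804] [0.4926 0.14   0.1945]
scene 54 [0.4792 0.1104 0.1808] [0.4945 0.1398 0.1964]
```

View pics/15scene.png

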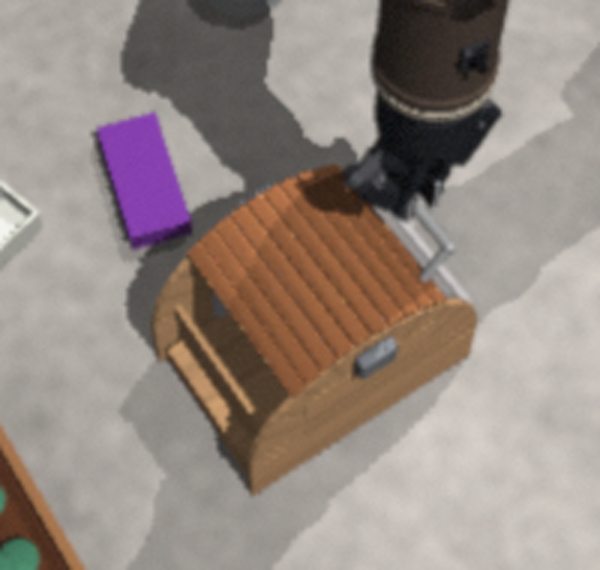

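View pics/15wrist.png

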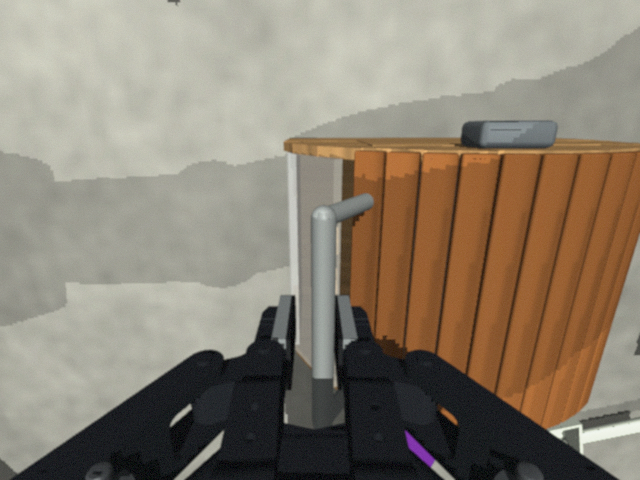

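```bash
python3 -m creep '[{"hand":20,"dx":0.06,"dy":-0.09,"dz":0,"rx":0,"ry":0,"rz":0},{"hand":20,"dx":0.11,"dy":-0.16,"dz":0,"rx":0,"ry":0,"rz":0},{"hand":20,"dx":0.11,"dy":-0.16,"dz":0,"rx":0,"ry":0,"rz":0}]'
python3 -c "
from h import *
st()
p=manip.capture('wrist');W=cloud(p)
m=(W[...,0]>.46)&(W[...,0]<.51)&(W[...,2]>.18)&(W[...,2]<.2)&(W[...,1]>.11)&(W[...,1]<.14)
P=W[m];print(len(P),P.min(0),P.max(0))
"
```

```text
time_s: 19.77
tcp_pos: [0.481, 0.0924, 0.2009]
ee_rot: [1.718, 1.558, 0.164]
ft_force: [15.3, -1.7, 8.7]
opening: 0.0169
t 19.775 tcp [0.481  0.0924 0.2009] F [15.299  -1.6782  8.7402] open 0.016920353823810002 q7 -0.47871899261060724
jaw ang 0.9883923659882377 tool x [ 0.0129  0.0021 -0.9999]
1808 [0.4793 0.11   0.181 ] [0.4927 0.14   0.1943]
```

```bash
python3 -m creep '[{"hand":20,"dx":-0.1,"dy":0.14,"dz":0,"rx":0,"ry":0,"rz":0},{"hand":45,"dx":-0.1,"dy":0.16,"dz":0,"rx":0,"ry":0,"rz":0},{"hand":45,"dx":-0.1,"dy":0.16,"dz":0,"rx":0,"ry":0,"rz":0},{"hand":45,"dx":-0.1,"dy":0.16,"dz":0,"rx":0,"ry":0,"rz":0}]'
python3 -m creep '[{"hand":45,"dx":-0.6,"dy":0,"dz":0,"rx":0,"ry":0,"rz":0},{"hand":45,"dx":-2,"dy":0,"dz":0,"rx":0,"ry":0,"rz":0},{"hand":45,"dx":-3.5,"dy":0,"dz":0,"rx":0,"ry":0,"rz":0},{"hand":45,"dx":-5,"dy":0,"dz":0,"rx":0,"ry":0,"rz":0},{"hand":45,"dx":-5,"dy":0,"dz":0,"rx":0,"ry":0,"rz":0}]'
python3 -c "
from h import *
st()
for k in ['wrist','scene','top']:
  p=manip.capture(k);save(p,'16'+k+'.png',None if k!='scene' else (230,200,430,390),1 if k!='scene' else 3)
  W=cloud(p)
  m=(W[...,0]>.46)&(W[...,0]<.51)&(W[...,2]>.18)&(W[...,2]<.2)&(W[...,1]>.06)&(W[...,1]<.14)
  P=W[m];print(k,len(P),P.min(0),P.max(0)) if m.any() else 0
"
```

```text
time_s: 20.32
tcp_pos: [0.478, 0.0917, 0.2001]
ee_rot: [-0.923, 1.569, -2.475]
ft_force: [-0.3, -0.1, 0.1]
opening: 0.0384
time_s: 20.95
tcp_pos: [0.4798, 0.0926, 0.3292]
ee_rot: [1.64, 1.565, 0.088]
ft_force: [-0.4, 0.9, -0.7]
opening: 0.0381
t 20.95 tcp [0.4798 0.0926 0.3292] F [-0.3721  0.8597 -0.6658] open 0.03810372197640397 q7 -0.39071069688902055
jaw ang 1.080666115838152 tool x [ 0.0061  0.0005 -1.    ]
wrist 1342 [0.4791 0.0601 0.1803] [0.4913 0.14   0.1937]
scene 144 [0.4794 0.0603 0.1803] [0.4934 0.1399 0.1976]
top 48 [0.482  0.061  0.1845] [0.4893 0.0864 0.1967]
```

View pics/16scene.png

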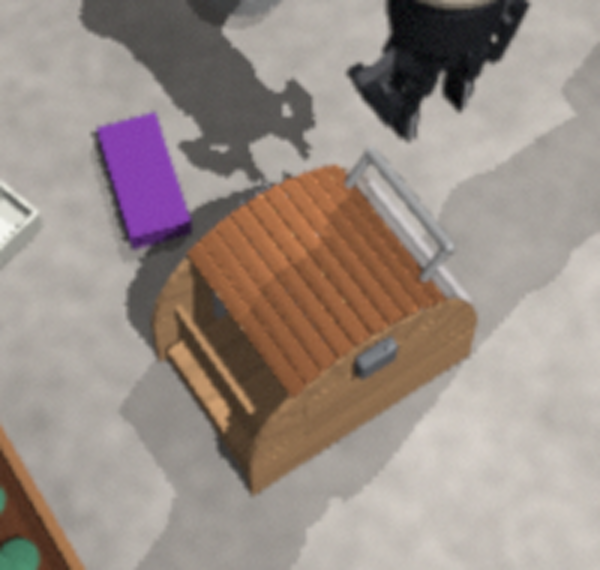

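View pics/16wrist.png

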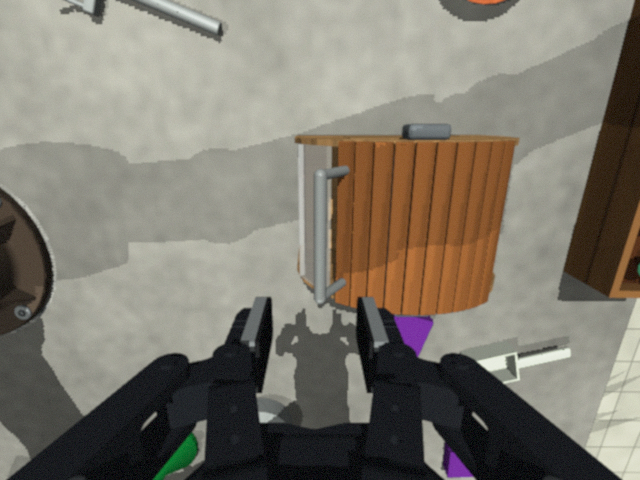

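```bash
python3 -c "
from h import *
print(manip.close_job())"
```

```text
the job is handed in; nothing more can be done
None
```

Both plain steel tins are in the dispenser, caught under the end catches, and the cover is rolled fully shut. I handed the job in at about 21 s of the 69 s allowed. The two purple look-alikes were left alone.

- **Tins:** I pressed each one down to a lid height of about 131–134 mm. After release the lids settled flat at about 139 mm. The wrist picture showed both catches over the tin each time.
- **Cover:** I pushed it with the bar loosely caged between the fingers until the bar stopped moving and the push force rose to about 15 N in x. After letting go, the bar stayed at x ≈ 0.484–0.485 m, z ≈ 0.189 m, within about half a degree of the shut angle. The gripper was about 0.13 m above it with no contact force.
- **Disagreements:** The cameras differed by 3–6 mm in y, so I worked in the wrist camera's frame. The fingertips pressed the bench lightly, at 6–8 N, while gripping each tin.
- **Not measured:** I did not check the platform depth directly, and I did not measure the bystanders again at the end. None looked moved in the pictures I viewed.

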